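# Seat the dicing insert with its ejector levers

### The job

Fit the dicing insert, which lies on the bamboo stand, into the well of the open vegetable chopper, then swing both ejector levers inward until each comes up firm, so that the insert is held fully home and level on the deck. Ease each lever home and stop when it comes up firm: do not lean on it. Leave the bowl, the dishes and the spoon where they are.

Things in the scene. Friction and masses are not known exactly. Their poses are not given: they have to be found in the camera images.
- insert_mid (a point): Centre of the dicing insert's grip collar, half-way up it: 18 mm above the insert's underside, 6 below its top. Grip the collar (62 wide, 12 high, with a 5 mm overhang under it) across x. x short side, y long side, z up; the same after a half turn. Loose, on the stand's lower tier.
- insert: The dicing insert, 0.10 to 0.21 kg: grey plastic frame, steel blade grid. Collar 62 (x) x 100 (y) x 12 high; below it a skirt 52 x 80 x 12 deep with a rounded foot; from each y end of the collar a lug sticks out, 12 long, 32 wide, 8 thick, its top 4 below the collar's (124 over both lugs). Origin: centre of its underside.
- well (a point): Centre of the chopper's well at deck height, 90 above the counter; x short, y long, z up. Upright opening 54.4 (x) x 82.4 (y); the insert fits either way round. Let go in it, the insert first rests with insert_mid 10 to 12 mm above this point, on springy silicone strips at its ends (4 mm high, 2 to 4 N each); fully home, its collar lies on the deck and insert_mid is 6 mm above.
- chopper: Vegetable chopper, fixed: green box with a white deck, 136 (x) x 230 (y) x 90 high, origin under its centre. Its green flip lid is hinged on the +x long edge and thrown back (reaching 105 beyond that edge, 60 above the deck) and can stay so.
- lever_left (a joint): Hinge (rad) of the grey ejector lever at the deck's +y end: about 0 upright, grows as the top leans outward; starts open at 0.78 to 0.93 (stop 0.95), where the insert's lug can pass. Swung inward, its nose meets the lug at 0.15 to 0.45 and presses that end down; it comes up firm with the insert on the deck somewhere from -0.2 to 0.15, differing from lever to lever. Stays where it is left.
- lever_right (a joint): The same for the lever at the deck's -y end, its mirror image: outward is towards the well's -y. Both: pivot axis along x, 72 from the well's centre, about 2 above the deck (give or take 2); stiff hinge: some 2 to 4 N at the tip swings the free lever, 3 to 6 N when the nose presses the insert down, rising steeply once home. The nose is 15 inboard of the pivot, so the push at the tip is more than trebled at the lug.
- lever_left_tip (a point): Axis of the rounded thumb ridge (radius 5.5, 26 long in x) on the outward side of lever_left's top end, 50 from the pivot, 3.5 outward of the lever's middle plane. Lever upright: 75 from the well's centre along y, 52 above the deck. Lever 20 wide (x), 6 thick: push the ridge inward from outside or pinch the width.
- lever_right_tip (a point): The same point on lever_right.
- stand: Bamboo two-tier stand, fixed, 270 (x) x 330 (y), origin under its centre: lower tier 50 high, open above for x = -135 to +30; upper tier 150 high over x = +30 to +135. Insert and black bowl stand side by side on the open lower tier, either one left or right.
- bowl: Matte black ceramic bowl, 90 across, 48 high, loose; origin at its underside. Leave alone.
- dish_large: Glass dish, 92 across, 36 high, loose, on the upper tier. Leave alone.
- dish_small: Glass dish, 66 across, 30 high, loose, on the upper tier. Leave alone.
- spoon: Steel serving spoon, 230 long, lying on the counter between robot and stand. Leave alone.
Not all that is in view belongs to the job. Leave any green or orange look-alike of the insert alone.

How it is judged:
On the way:
1. the insert sits in the well on its strips, let go, levers still open (horizontal distance between insert_mid and well below 0.004 m and z of insert_mid in the frame of well below 0.013 m and angle between the y axis of insert_mid and the y axis of well, either way round below 0.06 rad and contact force between the fingers and insert below 0.1 N and value of joint each of lever_left, lever_right above 0.45 rad), for 0.2 s.
At the end, for the whole second after the job is handed in: The insert lies in the well (centre within 3 mm, turned less than 0.05 rad), down on the deck (insert_mid 4.5 to 6.5 mm above well) and level (0.007 rad), at rest, held by both levers swung in (below 0.25 rad) (horizontal distance between insert_mid and well below 0.003 m and angle between the y axis of insert_mid and the y axis of well, either way round below 0.05 rad and z of insert_mid in the frame of well between 0.0045 and 0.0065 m and angle between insert_mid's own z axis and vertical below 0.007 rad and value of joint each of lever_left, lever_right below 0.25 rad and linear speed of insert below 0.01 m/s); the robot touches nothing.
It fails at once if a lever leaned on or the insert forced: the insert is pressed on the chopper with more than 45 N (about 13 N at a lever's tip) (contact force between insert and chopper above 45 N).
It fails at once if the black bowl is moved by more than 30 mm (distance of bowl from where it was at the start of the episode above 0.03 m).
It fails at once if the large dish is moved by more than 30 mm (distance of dish_large from where it was at the start of the episode above 0.03 m).
It fails at once if the small dish is moved by more than 30 mm (distance of dish_small from where it was at the start of the episode above 0.03 m).
It fails at once if the spoon is moved by more than 30 mm (distance of spoon from where it was at the start of the episode above 0.03 m).
It also fails if it takes over 72 s, if anything falls off the work surface, if the arm or the gripper's body presses on something with over 40 N, if the wrist force passes 120 N, or if a joint passes its speed limit or range.

### The arm

A 7-joint arm with a two-finger parallel gripper is mounted at the origin on the work surface. World frame = base frame: x ahead of the robot, y to its left, z up, the work surface at z = 0. Lengths are in m, angles in rad, forces in N, time in s.
With the tool pointing down it reaches from about 0.425 to 0.875 m from the base axis. Payload 4.7 kg.
Tool frame: the origin (TCP) lies midway between the tips of the shut fingers; the grasp point (between the pads) lies 19 mm behind it; z points along the fingers, y is the direction in which the jaws open and shut (so a half turn about z gives the same grasp; the last joint's range is limited). The gripper opens to 87 mm and grips with 3 to 60 N. Pads are 19 mm wide; open, the fingers measure 117 mm over their backs; the gripper's body (75 mm by 190 mm) begins 51 mm behind the grasp point.
Start: joints at [1.303, 0.321, -0.07, 1.45, 0.023, 1.371, -0.057], TCP at [0.181, -0.624, 0.223] pointing down, gripper open.
Joint ranges: [-2.86, 2.86], [-0.3, 2.09], [-1.38, 1.24], [0.06, 2.45], [-1.56, 4.7], [0.09, 2.05], [-2.69, 2.69]. Speed limits (rad/s): [2.57, 2.57, 3.14, 3.14, 3.14, 3.14, 3.14].

### API

Orientations are given as a rotation vector (axis times angle).
In Python, from bench import * gives the robot as it stands.
- The arm moves only by the tool move_arm, never from a script. Its arguments are lists of equal length, an entry for each row: "jaw": the closure in counts, from 0 (fully open) to 255 (shut); "slide": the shift along the tool's x, y, z in cm, a list of three; "dr": the turn, a rotation vector about the tool's x, y, z in degrees, a list of three. A call has 1 to 5 rows; each row shifts and turns the commanded pose from where the row before left it, along the tool's axes as they then stand; what a row does not reach is not made up. A row lasts 1/10 s, in which the tool goes at most 50 mm and 8.59 degrees, less where a joint would pass 70% of its speed; a pose out of reach is approached as far as the arm can. A call with a gripper value outside its range is refused whole. The fingers move at their own pace and stop on an object; "force" is the grip in N (left out, the last holds). Time passes only in rows, so rows that do not move let the fingers close. It gives the time, the measured TCP pose, the force and the opening at its end, in the units of the state.
- get_state(): the state, without advancing time (a new reading comes with each control period).
- get_image(name): name is "scene" or "top" or "wrist"; returns (picture, depth): 400x640x3 uint8, red, green, blue; 400x640 float32, m along the optical axis (not along the pixel's ray), 0 where there is no reading.
- camera_params(name): a dict with "K" (3x3 intrinsics, pixels), "extrinsics" (4x4, takes a point from camera to world coordinates); the wrist camera has in their place "tool_from_camera" (4x4, takes a point from camera to tool coordinates, whose origin is the TCP and whose axes are the flange's). Camera axes: x right, y up, looking along -z (the intrinsics and any distortion apply to the point x, -y, -z); pixel columns grow to the right and rows downward; lengths in m; the calibration is good to about 2 mm. The wrist camera is an equidistant fisheye: a pixel r from the principal point sees the ray r / f radians off the axis. A picture is of the moment at which its call begins: read the wrist's pose just before it. camera_params takes no time and is no camera call.
- close_job(): hands the job in, once; it reports no verdict.
Trained networks look in the newest picture that a camera, given by its name, has taken for a name from the list of things; names that differ only in an ending like _2 or _b are one class to them, and where a whole thing is asked for, a point or a joint stands for the part that bears it (a point fixed in the world has none). Each returns a list of dicts, best first, with "score" (0 to 1); they miss things now and then, are a little off and sometimes report something else, mostly with a low value. They report only what shows in the picture. A call takes as long as a camera call. They do not tell look-alikes from the thing itself.
- regions_of(camera, query): "mask" (400x640 bool, what is visible of it) and "xy" ([column, row] in pixels, amid what is visible of it).
The state is a dict: "time": time; "joint_positions": joint angles; "qd": joint speeds; "joint_torque": joint torques, N m; "position": TCP position; "tool_rot": TCP orientation; "ft_force": force on the tool from outside, world axes, zero at the start; "torque": the same for the moment, N m; "grip_width": opening from 0.0 (shut) to 1.0 (fully open).
Only numpy, scipy, OpenCV 4.12 (cv2) and the standard library are available. Lean on these libraries where they do the work, as an engineer would, in place of code of your own. Each camera call takes 0.05 s, during which the arm holds its last target.

## Working session

There is one attempt and no reset: what is moved stays moved. The work goes in short steps, Python scripts to look and compute and a tool call to move; the robot and the scene stay as the last step left them, time stands still between calls to the robot, and variables do not carry over. Pictures are saved under pics/ and viewed, and the job is handed in when it is done.

Besides the shell and the picture viewer there is one more tool, called after "Call:" as name(argument=value, ...), one argument or row to a line, values as JSON. move_arm: Moves the arm, as the interface text tells. Its arguments: {"type":"object","properties":{"jaw":{"type":"array","items":{"type":"number"}},"slide":{"type":"array","items":{"type":"array","items":{"type":"number"}}},"dr":{"type":"array","items":{"type":"array","items":{"type":"number"}}},"force":{"type":"number"}},"required":["jaw","slide","dr"]}

```bash
ls; mkdir -p pics; python3 - <<'E'
from bench import *
import cv2, numpy as np
s=get_state()
print({k:np.round(v,3).tolist() for k,v in s.items()})
for n in ["scene","top","wrist"]:
    p,d=get_image(n)
    cv2.imwrite(f"pics/{n}0.png",p[:,:,::-1]); np.save(f"pics/{n}0_d.npy",d)
    c=camera_params(n); print(n,{k:np.round(v,4).tolist() if not isinstance(v,str) else v for k,v in c.items()})
E
```

```text
pics
{'time': 0.0, 'joint_positions': [1.303, 0.322, -0.07, 1.452, 0.023, 1.371, -0.057], 'qd': [0.002, 0.001, -0.001, 0.002, 0.0, 0.0, 0.0], 'joint_torque': [-0.0, -49.13, -0.404, -31.253, -0.064, 0.044, 0.0], 'position': [0.181, -0.624, 0.221], 'tool_rot': [-3.109, -0.441, 0.001], 'ft_force': [0.434, -0.729, -0.123], 'torque': [0.014, -0.007, 0.03], 'grip_width': 1.0}
scene {'K': [[416.3611, 0.0, 321.4775], [0.0, 416.3611, 198.1703], [0.0, 0.0, 1.0]], 'extrinsics': [[0.237, -0.6371, 0.7335, 1.1892], [0.9714, 0.1636, -0.1719, -0.0799], [-0.0105, 0.7533, 0.6576, 0.7302], [0.0, 0.0, 0.0, 1.0]]}
top {'K': [[364.7851, 0.0, 320.6238], [0.0, 364.7851, 203.1239], [0.0, 0.0, 1.0]], 'extrinsics': [[-0.0092, 0.9914, -0.1307, 0.39], [-0.9999, -0.0073, 0.015, 0.0807], [0.0139, 0.1309, 0.9913, 1.0154], [0.0, 0.0, 0.0, 1.0]]}
wrist {'K': [[309.7069, 0.0, 319.9867], [0.0, 309.7069, 198.6205], [0.0, 0.0, 1.0]], 'tool_from_camera': [[-0.0003, 0.9618, 0.2737, 0.0755], [1.0, 0.0007, -0.0014, -0.0005], [-0.0015, 0.2737, -0.9618, -0.1626], [0.0, 0.0, 0.0, 1.0]]}
```

View pics/scene0.png

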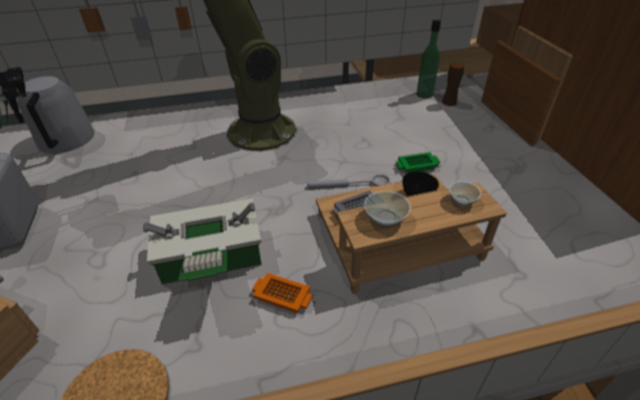

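View pics/top0.png

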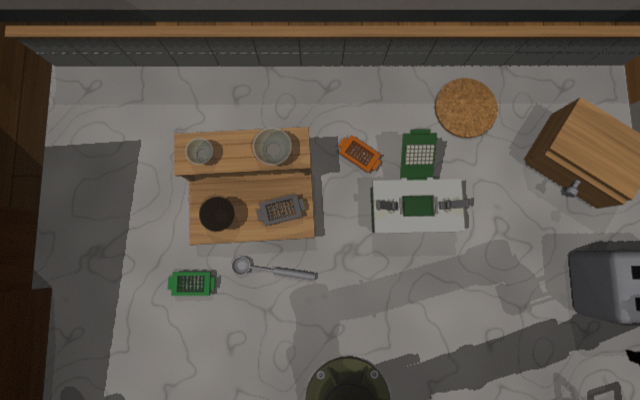

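View pics/wrist0.png

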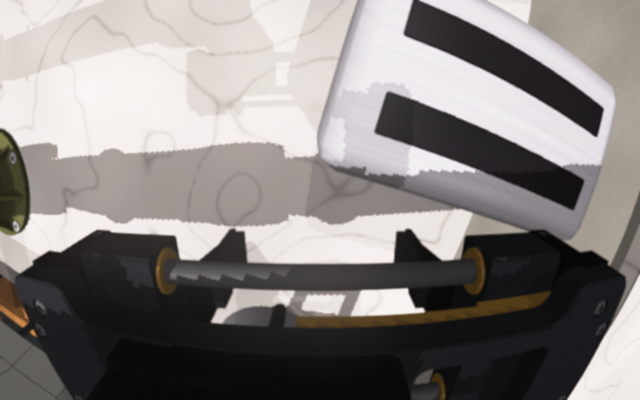

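```bash
cat > h.py <<'E'
from bench import *
import cv2, numpy as np
from scipy.spatial.transform import Rotation as R
def cloud(n,d,uv=None):
    c=camera_params(n);K=c["K"];E=np.array(c["extrinsics"])
    v,u=np.mgrid[0:400,0:640]
    P=np.stack([(u-K[0][2])/K[0][0]*d,-(v-K[1][2])/K[1][1]*d,-d],-1)
    return P@E[:3,:3].T+E[:3,3]
E
python3 - <<'E'
from h import *
for n in ["top","scene"]:
    p,d=get_image(n); P=cloud(n,d); np.save(f"pics/{n}_P.npy",P); np.save(f"pics/{n}_rgb.npy",p)
    print(n, np.mean(d==0))
    for q in ["insert","chopper","lever_left","lever_right","lever_left_tip","stand","bowl","dish_large","dish_small","spoon"]:
        for r in regions_of(n,q)[:3]:
            m=r["mask"]&(d>0)
            if m.sum()<5: continue
            a=P[m]; print(q,round(r["score"],2),np.round(r["xy"]),m.sum(),np.round(np.median(a,0),3),np.round(np.percentile(a,[2,98],axis=0),3).tolist())
            np.save(f"pics/m_{n}_{q}_{int(r['xy'][0])}.npy",m)
print(get_state()["time"])
E
```

```text
top 0.00389453125
insert 0.91 [192. 284.] 1025 [0.307 0.414 0.019] [[0.278, 0.355, -0.003], [0.339, 0.471, 0.026]]
insert 0.79 [359. 152.] 754 [ 0.665 -0.041  0.021] [[0.616, -0.096, -0.002], [0.705, 0.009, 0.026]]
insert 0.67 [281. 205.] 707 [0.5   0.177 0.072] [[0.462, 0.115, 0.048], [0.534, 0.229, 0.076]]
chopper 0.72 [419. 196.] 6253 [ 0.531 -0.181  0.089] [[0.438, -0.293, 0.001], [0.679, -0.072, 0.139]]
chopper 0.44 [243. 181.] 11069 [0.573 0.262 0.051] [[0.419, 0.095, 0.045], [0.683, 0.415, 0.152]]
lever_left 0.69 [385. 203.] 170 [ 0.502 -0.094  0.112] [[0.492, -0.124, 0.089], [0.516, -0.069, 0.129]]
lever_left 0.44 [198. 150.] 601 [0.63  0.358 0.166] [[0.597, 0.324, 0.152], [0.656, 0.383, 0.18]]
lever_right 0.78 [453. 202.] 284 [ 0.505 -0.271  0.106] [[0.493, -0.299, 0.075], [0.52, -0.241, 0.124]]
lever_left_tip 0.54 [386. 208.] 152 [ 0.502 -0.094  0.112] [[0.492, -0.117, 0.094], [0.512, -0.069, 0.129]]
stand 0.56 [245. 181.] 10960 [0.57  0.258 0.051] [[0.421, 0.095, 0.046], [0.681, 0.414, 0.152]]
bowl 0.85 [216. 216.] 989 [0.488 0.339 0.071] [[0.445, 0.292, 0.051], [0.525, 0.
[... 999 characters left out ...]
71, 0.127]]
lever_right 0.86 [158. 228.] 295 [ 0.508 -0.273  0.108] [[0.482, -0.3, 0.088], [0.517, -0.244, 0.124]]
lever_left_tip 0.53 [243. 216.] 256 [ 0.504 -0.098  0.108] [[0.468, -0.125, 0.086], [0.515, -0.071, 0.128]]
stand 0.8 [415. 233.] 11262 [0.653 0.242 0.061] [[0.43, 0.092, 0.018], [0.692, 0.417, 0.151]]
bowl 0.94 [418. 183.] 753 [0.464 0.341 0.081] [[0.413, 0.288, 0.05], [0.521, 0.389, 0.098]]
dish_large 0.71 [389. 208.] 1303 [0.621 0.187 0.171] [[0.593, 0.14, 0.152], [0.677, 0.223, 0.186]]
dish_small 0.98 [463. 196.] 640 [0.616 0.359 0.17 ] [[0.59, 0.323, 0.148], [0.656, 0.39, 0.18]]
spoon 0.58 [342. 181.] 530 [0.338 0.18  0.011] [[0.32, 0.085, -0.001], [0.37, 0.304, 0.02]]
1.25
```

```bash
python3 - <<'E'
from h import *
for n in ["top","scene"]:
    P=np.load(f"pics/{n}_P.npy"); 
    X,Y,Z=P[...,0],P[...,1],P[...,2]
    def rect(m,name):
        a=P[m][:,:2]; r=cv2.minAreaRect((a*1000).astype(np.float32)); print(n,name,m.sum(),np.round(r,1) if 0 else r, 'zmed',np.median(Z[m]).round(4))
    box=(X>.44)&(X<.56)&(Y>.09)&(Y<.26)
    rect(box&(Z>.066)&(Z<.085),"insert collar+lug")
    rect(box&(Z>.072)&(Z<.085),"insert collar")
    t=(X>.5)&(X<.75)&(Y>.05)&(Y<.45)&(Z>.145)&(Z<.155)
    rect(t,"upper tier")
    a=P[t]; print("tier xmin by y",[(y,np.percentile(a[abs(a[:,1]-y)<.02][:,0],[1,99]).round(3).tolist()) for y in (.12,.18,.26,.3,.36)])
    t=(X>.35)&(X<.75)&(Y>.05)&(Y<.45)&(Z>.04)&(Z<.056)
    rect(t,"lower tier")
    a=P[t]; print("front edge",[(y,np.percentile(a[abs(a[:,1]-y)<.02][:,0],[1,99]).round(3).tolist()) for y in (.12,.18,.26,.3,.36)])
    c=(X>.42)&(X<.64)&(Y>-.33)&(Y<-.05)&(Z>.085)&(Z<.094)
    rect(c,"deck"); 
    b=(X>.42)&(X<.64)&(Y>-.33)&(Y<-.05)&(Z>.096); a=P[b]; 
    for nm,mm in (("lid",(X>.57)&(Y>-.33)&(Y<-.05)&(X<.75)&(Z>.1)),("LL",b&(X<.53)&(Y>-.15)),("LR",b&(X<.53)&(Y<-.22))):
        a=P[mm]; print(nm,len(a),np.percentile(a,[1,50,99],axis=0).round(3).tolist())
    w=(X>.46)&(X<.55)&(Y>-.24)&(Y<-.12)&(Z<.083)&(Z>0.01)
    rect(w,"well hole")
E
python3 - <<'E'
import cv2
t=cv2.imread('pics/top0.png'); cv2.imwrite('pics/a1.png',cv2.resize(t[120:250,170:330],None,fx=5,fy=4.5,interpolation=cv2.INTER_CUBIC))
cv2.imwrite('pics/a2.png',cv2.resize(t[120:240,360:480],None,fx=5,fy=5,interpolation=cv2.INTER_CUBIC))
E
```

```text
top insert collar+lug 654 ((498.0708312988281, 171.90200805664062), (62.17006301879883, 123.8322982788086), 13.523100852966309) zmed 0.0723
top insert collar 358 ((497.8627624511719, 172.79873657226562), (61.71574020385742, 119.37709045410156), 13.8157958984375) zmed 0.0736
top upper tier 4105 ((634.5442504882812, 258.7200927734375), (106.10391235351562, 329.8763122558594), 2.823378562927246) zmed 0.1493
tier xmin by y [(0.12, [0.59, 0.693]), (0.18, [0.586, 0.691]), (0.26, [0.582, 0.686]), (0.3, [0.58, 0.684]), (0.36, [0.577, 0.682])]
top lower tier 6854 ((510.2314147949219, 252.49156188964844), (185.69094848632812, 329.6212463378906), 2.7933685779571533) zmed 0.0491
front edge [(0.12, [0.425, 0.608]), (0.18, [0.423, 0.605]), (0.26, [0.418, 0.601]), (0.3, [0.416, 0.598]), (0.36, [0.414, 0.596])]
top deck 3877 ((517.1517333984375, -183.39242553710938), (163.0311279296875, 231.53427124023438), 0.6424217820167542) zmed 0.0892
lid 1199 [[0.604, -0.223, 0.101], [0.643, -0.18, 0.129], [0.686, -0.14, 0.146]]
LL 171 [[0.487, -0.123, 0.096], [0.502, -0.094, 0.112], [0.518, -0.069, 0.129]]
LR 
[... 831 characters left out ...]
2805480957031, 331.5039978027344), 2.710951805114746) zmed 0.0492
front edge [(0.12, [0.427, 0.695]), (0.18, [0.422, 0.692]), (0.26, [0.419, 0.688]), (0.3, [0.417, 0.686]), (0.36, [0.476, 0.683])]
scene deck 3869 ((513.2288818359375, -184.3409423828125), (159.71621704101562, 230.26918029785156), 0.9368178844451904) zmed 0.089
lid 1024 [[0.608, -0.224, 0.106], [0.652, -0.181, 0.131], [0.689, -0.14, 0.146]]
LL 214 [[0.489, -0.119, 0.096], [0.508, -0.096, 0.111], [0.52, -0.07, 0.128]]
LR 253 [[0.495, -0.301, 0.096], [0.51, -0.276, 0.11], [0.521, -0.251, 0.124]]
scene well hole 592 ((495.1011657714844, -183.81671142578125), (46.72239685058594, 112.21781158447266), 3.3865067958831787) zmed 0.0753
```

View pics/a1.png

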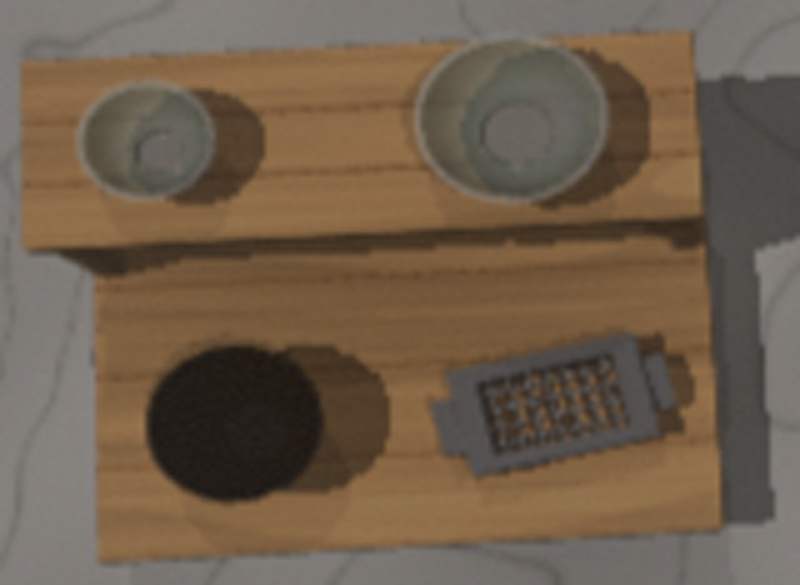

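View pics/a2.png

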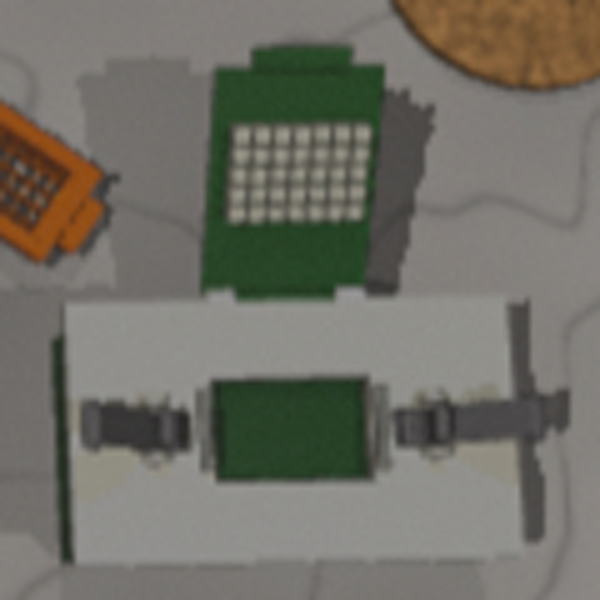

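```bash
cat >> h.py <<'E'
def pose():
    s=get_state(); return np.array(s["position"]),R.from_rotvec(s["tool_rot"]),s
def down(yaw,tilt=0):
    c,s=np.cos(np.radians(yaw)),np.sin(np.radians(yaw))
    r=R.from_matrix(np.array([[c,s,0],[s,-c,0],[0,0,-1]]).T.T)
    r=R.from_matrix(np.array([[c,s,0],[s,-c,0],[0,0,-1]]))
    return r*R.from_euler('y',tilt,degrees=True)
def yawof(r): x=r.as_matrix()[:,0]; return np.degrees(np.arctan2(x[1],x[0]))
def plan(pos,rot,n,start=None,nd=2):
    p,r,_=pose() if start is None else (*start,None)
    d=(r.inv()*rot).as_rotvec(degrees=True)/n
    d=np.round(d,1); q=r; pp=p.copy(); dp=(np.array(pos)-p)/n
    S=[];
    for i in range(n):
        tgt=p+dp*(i+1)
        s=np.round(q.inv().apply(tgt-pp)*100,nd); S.append(s.tolist()); pp=pp+q.apply(s/100); q=q*R.from_rotvec(d,degrees=True)
    print("dr",d.tolist()); 
    for i in range(0,n,5): print(S[i:i+5])
    print("end",pp.round(4),yawof(q).round(2)); return pp,q
def rep():
    p,r,s=pose(); m=r.as_matrix(); print("t",round(s["time"],2),"p",p.round(4),"yaw",yawof(r).round(2),"ztool",m[:,2].round(3),"q",np.round(s["joint_positions"],2),"F",np.round(s["ft_force"],2),"w",round(s["grip_width"],3))
E
python3 - <<'E'
from h import *
rep()
e=plan([.50,-.25,.25],down(80),11,nd=1)
plan([.545,.17,.25],down(183),13,start=e,nd=1)
E
```

```text
t 1.25 p [ 0.1807 -0.6244  0.2226] yaw 16.15 ztool [-0. -0. -1.] q [ 1.3   0.32 -0.07  1.45  0.02  1.37 -0.06] F [0.26 0.65 0.47] w 0.999
dr [-0.0, 0.0, -5.8]
[[3.7, -2.5, -0.2], [4.0, -2.0, -0.3], [4.2, -1.7, -0.2], [4.2, -1.2, -0.3], [4.5, -0.8, -0.2]]
[[4.4, -0.4, -0.3], [4.5, 0.1, -0.2], [4.4, 0.6, -0.3], [4.4, 1.0, -0.2], [4.2, 1.5, -0.3]]
[[4.1, 1.8, -0.2]]
end [ 0.4999 -0.2497  0.2495] 79.95
dr [-0.0, -0.0, -7.9]
[[3.2, -0.2, -0.0], [3.3, 0.2, -0.0], [3.2, 0.7, -0.0], [3.0, 1.1, -0.0], [2.9, 1.5, -0.0]]
[[2.6, 1.9, -0.0], [2.4, 2.2, -0.0], [2.0, 2.5, -0.0], [1.7, 2.8, -0.0], [1.2, 3.0, -0.0]]
[[0.9, 3.2, -0.0], [0.4, 3.2, -0.0], [-0.1, 3.2, -0.0]]
end [0.5451 0.1696 0.2495] -177.35
```

Call:
move_arm(
  jaw=[255, 255, 255, 255, 255],
  slide=[
    [3.7, -2.5, -0.2],
    [4.0, -2.0, -0.3],
    [4.2, -1.7, -0.2],
    [4.2, -1.2, -0.3],
    [4.5, -0.8, -0.2],
  ],
  dr=[
    [0, 0, -5.8],
    [0, 0, -5.8],
    [0, 0, -5.8],
    [0, 0, -5.8],
    [0, 0, -5.8],
  ],
  force=20,
)

```text
time: 1.75
position: [0.3271, -0.4528, 0.235]
tool_rot: [2.898, 1.211, -0.0]
ft_force: [1.5, 0.4, 0.2]
grip_width: 0.626
```

Call:
move_arm(
  jaw=[255, 255, 255, 255, 255],
  slide=[
    [4.4, -0.4, -0.3],
    [4.5, 0.1, -0.2],
    [4.4, 0.6, -0.3],
    [4.4, 1.0, -0.2],
    [4.2, 1.5, -0.3],
  ],
  dr=[
    [0, 0, -5.8],
    [0, 0, -5.8],
    [0, 0, -5.8],
    [0, 0, -5.8],
    [0, 0, -5.8],
  ],
)

```text
time: 2.25
position: [0.4723, -0.2828, 0.248]
tool_rot: [2.502, 1.898, -0.0]
ft_force: [0.3, -0.9, 0.2]
grip_width: 0.173
```

```bash
python3 - <<'E'
from h import *
rep()
plan([.545,.17,.25],down(183),14,nd=1)
E
```

```text
t 2.25 p [ 0.4723 -0.2828  0.248 ] yaw 74.38 ztool [ 0.    -0.001 -1.   ] q [ 0.91  0.12 -0.46  1.65  0.06  1.38  0.17] F [ 0.3  -0.85  0.16] w 0.173
dr [-0.0, 0.0, -7.8]
[[3.3, -0.4, -0.0], [3.2, 0.1, -0.0], [3.3, 0.5, -0.1], [3.1, 1.0, 0.0], [3.0, 1.3, 0.0]]
[[2.7, 1.8, -0.0], [2.5, 2.1, -0.0], [2.2, 2.5, -0.0], [1.9, 2.7, -0.1], [1.4, 2.9, 0.0]]
[[1.1, 3.1, 0.0], [0.6, 3.2, -0.0], [0.1, 3.3, -0.0], [-0.3, 3.3, -0.0]]
end [0.5455 0.1705 0.2497] -176.42
```

```bash
python3 - <<'E'
from h import *
p,r,s=pose(); im,d=get_image("wrist"); np.savez("pics/w1.npz",p=p,r=r.as_matrix(),im=im,d=d); cv2.imwrite("pics/w1.png",im[:,:,::-1])
E
```

```text
(no output)
```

View pics/w1.png

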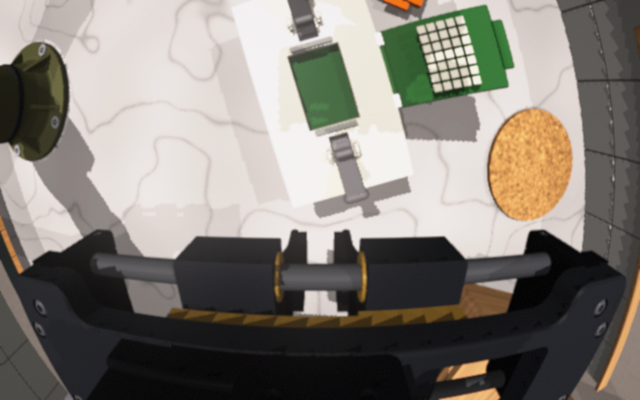

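Call:
move_arm(
  jaw=[255, 255, 255, 255, 255],
  slide=[
    [3.3, -0.4, 0],
    [3.2, 0.1, 0],
    [3.3, 0.5, -0.1],
    [3.1, 1.0, 0],
    [3.0, 1.3, 0],
  ],
  dr=[
    [0, 0, -7.8],
    [0, 0, -7.8],
    [0, 0, -7.8],
    [0, 0, -7.8],
    [0, 0, -7.8],
  ],
)

```text
time: 2.8
position: [0.4977, -0.1214, 0.2487]
tool_rot: [1.724, 2.626, -0.0]
ft_force: [0.5, 0.0, 0.1]
grip_width: 0.001
```

Call:
move_arm(
  jaw=[255, 255, 255, 255, 255],
  slide=[
    [2.7, 1.8, 0],
    [2.5, 2.1, 0],
    [2.2, 2.5, 0],
    [1.9, 2.7, -0.1],
    [1.4, 2.9, 0],
  ],
  dr=[
    [0, 0, -7.8],
    [0, 0, -7.8],
    [0, 0, -7.8],
    [0, 0, -7.8],
    [0, 0, -7.8],
  ],
)

```text
time: 3.3
position: [0.5248, 0.04, 0.2499]
tool_rot: [0.748, 3.05, -0.001]
ft_force: [0.4, 0.7, -0.2]
grip_width: 0.006
```

Call:
move_arm(
  jaw=[255, 255, 255, 255],
  slide=[
    [1.1, 3.1, 0],
    [0.6, 3.2, 0],
    [0.1, 3.3, 0],
    [-0.3, 3.3, 0],
  ],
  dr=[
    [0, 0, -7.8],
    [0, 0, -7.8],
    [0, 0, -7.8],
    [0, 0, -7.8],
  ],
)

```text
time: 3.7
position: [0.5467, 0.1694, 0.2497]
tool_rot: [-0.099, 3.139, -0.001]
ft_force: [0.1, -1.2, -0.6]
grip_width: 0.01
```

```bash
python3 - <<'E'
from h import *
rep()
p,r,s=pose(); im,d=get_image("wrist"); np.savez("pics/w2.npz",p=p,r=r.as_matrix(),im=im,d=d); cv2.imwrite("pics/w2.png",im[:,:,::-1])
E
```

```text
t 3.7 p [0.5467 0.1694 0.2497] yaw -176.4 ztool [ 0.001 -0.    -1.   ] q [ 0.44  0.25 -0.92  1.58  0.2   1.41  1.13] F [ 0.14 -1.15 -0.59] w 0.01
```

View pics/w2.png

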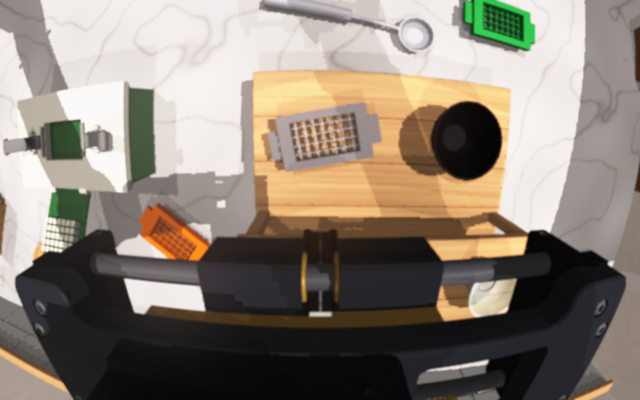

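```bash
cat >> h.py <<'E'
def wcloud(f):
    z=np.load(f); c=camera_params("wrist"); K=np.array(c["K"]); T=np.array(c["tool_from_camera"]); d=z["d"]
    v,u=np.mgrid[0:400,0:640]; x=(u-K[0,2])/K[0,0]; y=(v-K[1,2])/K[1,1]; r=np.hypot(x,y)+1e-9
    t=np.tan(r)/r
    P=np.stack([x*t*d,-y*t*d,-d],-1)
    P=P@T[:3,:3].T+T[:3,3]; P=P@z["r"].T+z["p"]; P[d==0]=np.nan; return P
def rectz(P,m,name):
    a=P[m][:,:2]; r=cv2.minAreaRect((a*1000).astype(np.float32)); print(name,m.sum(),np.round(r[0],1),np.round(r[1],1),round(r[2],2),'z',np.median(P[m][:,2]).round(4))
E
python3 - <<'E'
from h import *
P=wcloud("pics/w2.npz"); X,Y,Z=P[...,0],P[...,1],P[...,2]
box=(X>.44)&(X<.56)&(Y>.09)&(Y<.26)
rectz(P,box&(Z>.063)&(Z<.085),"insert all"); rectz(P,box&(Z>.0715)&(Z<.085),"collar")
t=(X>.5)&(X<.75)&(Y>.05)&(Y<.45)&(Z>.142)&(Z<.156); a=P[t]
print("tier xmin", [(y,np.percentile(a[abs(a[:,1]-y)<.02][:,0],[1,99]).round(3).tolist()) for y in (.12,.26,.3,.36) if (abs(a[:,1]-y)<.02).any()])
P=wcloud("pics/w1.npz"); X,Y,Z=P[...,0],P[...,1],P[...,2]
c=(X>.42)&(X<.585)&(Y>-.33)&(Y<-.05)&(Z>.085)&(Z<.095); rectz(P,c,"deck")
# deck hole: pixels in the hull with Z<.083
w=(X>.46)&(X<.55)&(Y>-.24)&(Y<-.12)&(Z<.08)&(Z>0.01); rectz(P,w,"hole")
b=(X>.46)&(X<.55)&(Z>.097)&(Z<.14)
for nm,mm in (("LL",b&(Y>-.15)&(Y<-.05)),("LR",b&(Y<-.21)&(Y>-.33))):
    a=P[mm]; print(nm,len(a),np.percentile(a,[1,50,99],axis=0).round(3).tolist())
P=np.load("pics/top_P.npy");rgb=np.load("pics/top_rgb.npy").astype(int)
X,Y,Z=P[...,0],P[...,1],P[...,2]
E
```

```text
insert all 3841 [498.5 171.3] [ 63.2 125.2] 13.41 z 0.074
collar 2635 [498.3 171.6] [ 63.2 122.4] 13.53 z 0.0744
tier xmin [(0.12, [0.588, 0.59]), (0.26, [0.581, 0.586]), (0.3, [0.579, 0.676]), (0.36, [0.577, 0.677])]
deck 20788 [ 510.  -185.2] [150.6 230.6] 0.6 z 0.0905
hole 4036 [ 503.4 -180. ] [ 55.5 119.9] 0.57 z 0.0765
LL 594 [[0.487, -0.121, 0.098], [0.502, -0.107, 0.106], [0.518, -0.094, 0.114]]
LR 1229 [[0.489, -0.302, 0.098], [0.504, -0.277, 0.112], [0.519, -0.251, 0.126]]
```

```bash
python3 - <<'E'
from h import *
e=plan([.552,.168,.23],down(-176.4,-10),2,nd=1)
print(e[1].as_matrix()[:,2])
e=plan([.552,.168,.060],e[1],5,start=e,nd=2)
E
```

```text
dr [0.2, -5.0, 0.3]
[[-0.3, -0.5, 1.0], [-0.2, -0.4, 1.0]]
end [0.5525 0.1681 0.2301] -176.31
[ 0.17476588  0.01068371 -0.98455205]
dr [0.0, 0.0, 0.0]
[[0.6, 0.0, 3.35], [0.61, 0.0, 3.34], [0.6, 0.0, 3.35], [0.61, 0.0, 3.35], [0.6, 0.01, 3.35]]
end [0.552 0.168 0.06 ] -176.31
```

Call:
move_arm(
  jaw=[255, 255, 255],
  slide=[
    [-0.3, -0.5, 1.0],
    [-0.2, -0.4, 1.0],
    [0, 0, 0],
  ],
  dr=[
    [0.2, -5, 0.3],
    [0.2, -5, 0.3],
    [0, 0, 0],
  ],
)

```text
time: 4.05
position: [0.5497, 0.1588, 0.2277]
tool_rot: [-0.071, 2.969, -0.009]
ft_force: [-1.7, -0.6, 0.9]
grip_width: 0.006
```

```bash
python3 - <<'E'
from h import *
rep()
p,r,_=pose()
plan([.552,.168,.060],r,6,nd=2)
E
```

```text
t 4.05 p [0.5497 0.1588 0.2277] yaw -177.21 ztool [ 0.171 -0.002 -0.985] q [ 0.53  0.09 -0.93  1.76  0.15  1.17  1.17] F [-1.69 -0.55  0.94] w 0.006
dr [0.0, 0.0, 0.0]
[[0.43, 0.18, 2.76], [0.44, 0.18, 2.76], [0.43, 0.18, 2.76], [0.43, 0.18, 2.76], [0.43, 0.18, 2.76]]
[[0.44, 0.18, 2.76]]
end [0.552 0.168 0.06 ] -177.21
```

Call:
move_arm(
  jaw=[255, 255],
  slide=[
    [0, 0, 0],
    [0, 0, 0],
  ],
  dr=[
    [0, 0, 0],
    [0, 0, 0],
  ],
)

```text
time: 4.25
position: [0.5539, 0.1598, 0.231]
tool_rot: [-0.069, 2.965, -0.002]
ft_force: [0.0, -0.2, 0.3]
grip_width: 0.005
```

Call:
move_arm(
  jaw=[255],
  slide=[
    [0, 0, 0],
  ],
  dr=[
    [0, 0, 0],
  ],
)

```text
time: 4.35
position: [0.5539, 0.1601, 0.2307]
tool_rot: [-0.07, 2.966, -0.001]
ft_force: [-0.5, 0.5, -0.7]
grip_width: 0.004
```

```bash
python3 - <<'E'
from h import *
rep()
p,r,_=pose()
plan([.552,.168,.060],r,6,nd=2)
E
```

```text
t 4.35 p [0.5539 0.1601 0.2307] yaw -177.27 ztool [ 0.174  0.004 -0.985] q [ 0.53  0.09 -0.93  1.75  0.15  1.17  1.17] F [-0.45  0.52 -0.69] w 0.004
dr [0.0, 0.0, 0.0]
[[0.52, 0.15, 2.8], [0.52, 0.14, 2.79], [0.52, 0.15, 2.8], [0.52, 0.14, 2.79], [0.52, 0.15, 2.8]]
[[0.52, 0.15, 2.8]]
end [0.552 0.168 0.06 ] -177.27
```

Call:
move_arm(
  jaw=[255, 255, 255, 255],
  slide=[
    [0.5, 0.2, 2.8],
    [0.5, 0.2, 2.8],
    [0.5, 0.2, 2.8],
    [0.5, 0.2, 2.8],
  ],
  dr=[
    [0, 0, 0],
    [0, 0, 0],
    [0, 0, 0],
    [0, 0, 0],
  ],
)

```text
time: 4.75
position: [0.553, 0.1676, 0.1153]
tool_rot: [-0.07, 2.966, -0.001]
ft_force: [0.2, -0.9, 1.0]
grip_width: 0.006
```

Call:
move_arm(
  jaw=[255, 255, 255, 255, 255],
  slide=[
    [0.25, 0, 1.4],
    [0.25, 0, 1.4],
    [0.25, 0, 1.4],
    [0, 0, 0],
    [0, 0, 0],
  ],
  dr=[
    [0, 0, 0],
    [0, 0, 0],
    [0, 0, 0],
    [0, 0, 0],
    [0, 0, 0],
  ],
)

```text
time: 5.25
position: [0.5525, 0.1671, 0.0737]
tool_rot: [-0.071, 2.966, -0.002]
ft_force: [-0.7, -0.2, 0.3]
grip_width: 0.009
```

```bash
python3 - <<'E'
from h import *
rep()
p,r,_=pose()
plan([.552,.168,.060],r,2,nd=2)
im,d=get_image("scene"); cv2.imwrite("pics/s3.png",cv2.resize(im[130:290,280:520,::-1],None,fx=3,fy=3))
E
```

```text
t 5.25 p [0.5525 0.1671 0.0737] yaw -177.23 ztool [ 0.174  0.003 -0.985] q [ 0.41  0.28 -0.88  1.93  0.37  0.9   0.97] F [-0.73 -0.2   0.28] w 0.009
dr [0.0, 0.0, 0.0]
[[0.14, 0.05, 0.67], [0.15, 0.05, 0.67]]
end [0.552 0.168 0.06 ] -177.23
```

View pics/s3.png

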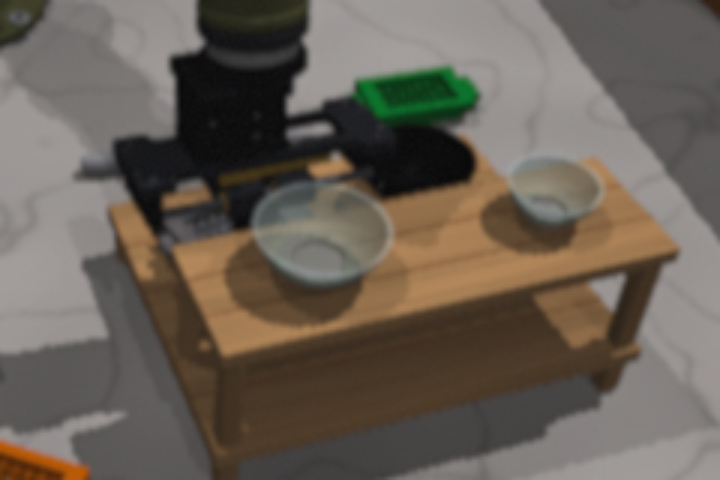

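Call:
move_arm(
  jaw=[255, 255, 255],
  slide=[
    [0.15, 0.05, 0.65],
    [0.15, 0.05, 0.65],
    [0, 0, 0],
  ],
  dr=[
    [0, 0, 0],
    [0, 0, 0],
    [0, 0, 0],
  ],
)

```text
time: 5.6
position: [0.5506, 0.1676, 0.059]
tool_rot: [-0.071, 2.968, -0.004]
ft_force: [0.0, 0.8, 0.3]
grip_width: 0.004
```

Call:
move_arm(
  jaw=[255, 255, 255, 255, 255],
  slide=[
    [0.49, 0, -0.09],
    [0.49, 0, -0.09],
    [0.49, 0, -0.09],
    [0.49, 0, -0.09],
    [0, 0, 0],
  ],
  dr=[
    [0, 0, 0],
    [0, 0, 0],
    [0, 0, 0],
    [0, 0, 0],
    [0, 0, 0],
  ],
)

```text
time: 6.1
position: [0.5307, 0.1668, 0.0601]
tool_rot: [-0.072, 2.966, -0.004]
ft_force: [-0.2, 0.7, 0.3]
grip_width: 0.006
```

```bash
python3 - <<'E'
from h import *
rep()
p,r,s=pose(); im,d=get_image("wrist"); np.savez("pics/w3.npz",p=p,r=r.as_matrix(),im=im,d=d); cv2.imwrite("pics/w3.png",im[:,:,::-1])
P=wcloud("pics/w3.npz"); X,Y,Z=P[...,0],P[...,1],P[...,2]
box=(X>.42)&(X<.56)&(Y>.09)&(Y<.26)
rectz(P,box&(Z>.063)&(Z<.078),"insert all")
E
```

```text
t 6.1 p [0.5307 0.1668 0.0601] yaw -177.2 ztool [ 0.174  0.002 -0.985] q [ 0.42  0.26 -0.89  1.99  0.36  0.86  0.96] F [-0.19  0.66  0.28] w 0.006
insert all 22074 [486.  173.9] [ 66.5 124.9] 7.62 z 0.0737
```

View pics/w3.png

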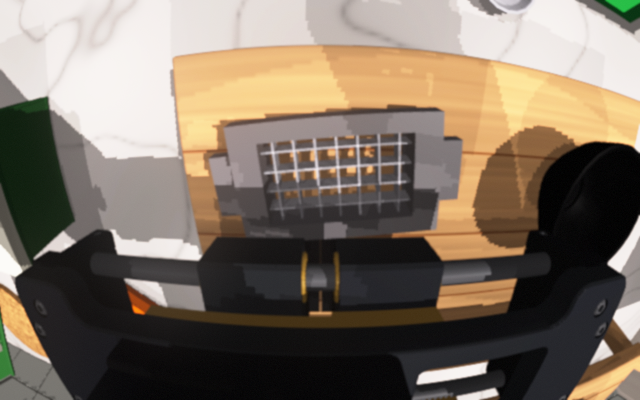

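Call:
move_arm(
  jaw=[255, 255, 255, 255],
  slide=[
    [0.49, 0, -0.09],
    [0.49, 0, -0.09],
    [0.3, 0, -0.05],
    [0, 0, 0],
  ],
  dr=[
    [0, 0, 0],
    [0, 0, 0],
    [0, 0, 0],
    [0, 0, 0],
  ],
)

```text
time: 6.55
position: [0.518, 0.1663, 0.0602]
tool_rot: [-0.071, 2.966, -0.003]
ft_force: [0.4, 0.6, 0.0]
grip_width: 0.004
```

```bash
python3 - <<'E'
from h import *
rep()
p,r,s=pose(); im,d=get_image("wrist"); np.savez("pics/w4.npz",p=p,r=r.as_matrix(),im=im,d=d); cv2.imwrite("pics/w4.png",im[:,:,::-1])
P=wcloud("pics/w4.npz"); X,Y,Z=P[...,0],P[...,1],P[...,2]
box=(X>.41)&(X<.56)&(Y>.09)&(Y<.26)
rectz(P,box&(Z>.063)&(Z<.078),"insert all")
e=plan([.535,.168,.060],r,2,nd=2)
e=plan([.54,.168,.22],r,5,start=e,nd=1)
E
```

```text
t 6.55 p [0.518  0.1663 0.0602] yaw -177.21 ztool [ 0.174  0.002 -0.985] q [ 0.44  0.23 -0.91  2.02  0.34  0.85  0.97] F [0.41 0.57 0.01] w 0.004
insert all 21692 [474.4 176.3] [ 65.4 125. ] 2.84 z 0.0736
dr [0.0, -0.0, -0.0]
[[-0.84, 0.05, 0.15], [-0.83, 0.05, 0.15]]
end [0.535 0.168 0.06 ] -177.22
dr [0.0, -0.0, -0.0]
[[-0.7, -0.0, -3.1], [-0.6, -0.1, -3.2], [-0.7, 0.0, -3.1], [-0.6, -0.0, -3.1], [-0.7, -0.0, -3.2]]
end [0.5402 0.1683 0.2203] -177.22
```

Call:
move_arm(
  jaw=[255, 255, 255, 255, 255],
  slide=[
    [-0.8, 0, 0.15],
    [-0.6, 0, 0.1],
    [-0.6, 0, -3.1],
    [-0.6, 0, -3.1],
    [-0.6, 0, -3.1],
  ],
  dr=[
    [0, 0, 0],
    [0, 0, 0],
    [0, 0, 0],
    [0, 0, 0],
    [0, 0, 0],
  ],
)

```text
time: 7.1
position: [0.5345, 0.1678, 0.1556]
tool_rot: [-0.071, 2.967, -0.001]
ft_force: [-0.6, -1.0, 0.3]
grip_width: 0.005
```

Call:
move_arm(
  jaw=[255, 255, 255, 255],
  slide=[
    [-0.3, 0, -3.1],
    [0, 0, -2.0],
    [0, 0, 0],
    [0, 0, 0],
  ],
  dr=[
    [0, 5, 0],
    [0, 5, 0],
    [0, 0, 0],
    [0, 0, 0],
  ],
)

```text
time: 7.5
position: [0.5306, 0.168, 0.2051]
tool_rot: [0.074, -3.141, 0.007]
ft_force: [-0.6, -0.1, -0.3]
grip_width: 0.004
```

```bash
python3 - <<'E'
from h import *
rep()
p,r,s=pose(); im,d=get_image("wrist"); np.savez("pics/w5.npz",p=p,r=r.as_matrix(),im=im,d=d); cv2.imwrite("pics/w5.png",im[:,:,::-1])
im,d=get_image("top"); np.savez("pics/t5.npz",im=im,d=d)
P=wcloud("pics/w5.npz"); X,Y,Z=P[...,0],P[...,1],P[...,2]
box=(X>.41)&(X<.56)&(Y>.09)&(Y<.26)
rectz(P,box&(Z>.063)&(Z<.078),"insert all")
P=cloud("top",d); X,Y,Z=P[...,0],P[...,1],P[...,2]
box=(X>.41)&(X<.56)&(Y>.09)&(Y<.26)
rectz(P,box&(Z>.063)&(Z<.078),"insert all top")
plan([.4744,.176,.17],down(92.8),12,nd=1)
E
```

```text
t 7.5 p [0.5306 0.168  0.2051] yaw -177.29 ztool [-0.    -0.005 -1.   ] q [ 0.47  0.24 -0.94  1.68  0.2   1.32  1.11] F [-0.56 -0.1  -0.26] w 0.004
insert all 4930 [473.1 175.7] [ 61.5 124.9] 2.79 z 0.074
insert all top 0 [0. 0.] [0. 0.] 0.0 z nan
dr [-0.0, 0.0, 7.5]
[[0.5, 0.1, 0.3], [0.4, 0.0, 0.3], [0.5, 0.0, 0.3], [0.4, -0.1, 0.2], [0.5, -0.1, 0.3]]
[[0.4, -0.2, 0.3], [0.4, -0.3, 0.3], [0.3, -0.3, 0.3], [0.3, -0.3, 0.3], [0.3, -0.4, 0.3]]
[[0.2, -0.4, 0.2], [0.1, -0.4, 0.3]]
end [0.4748 0.1758 0.1704] 92.76
  return _methods._mean(a, axis=axis, dtype=dtype,
  ret = ret.dtype.type(ret / rcount)
```

View pics/w5.png

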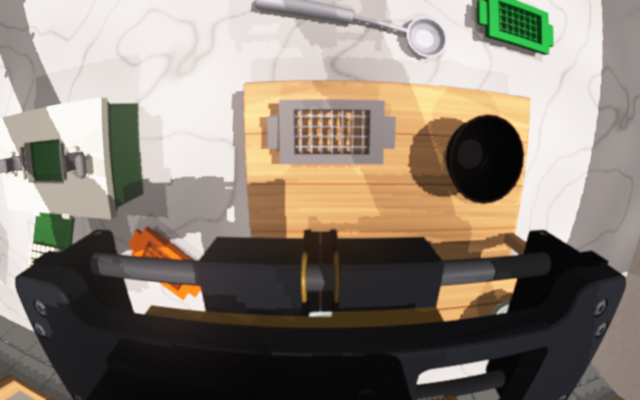

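Call:
move_arm(
  jaw=[0, 0, 0, 0, 0],
  slide=[
    [0.5, 0.1, 0.3],
    [0.4, 0, 0.3],
    [0.5, 0, 0.3],
    [0.4, -0.1, 0.2],
    [0.5, -0.1, 0.3],
  ],
  dr=[
    [0, 0, 7.5],
    [0, 0, 7.5],
    [0, 0, 7.5],
    [0, 0, 7.5],
    [0, 0, 7.5],
  ],
)

```text
time: 8.1
position: [0.5058, 0.1713, 0.1906]
tool_rot: [0.946, 2.994, -0.011]
ft_force: [0.5, -0.0, -0.4]
grip_width: 0.377
```

Call:
move_arm(
  jaw=[0, 0, 0, 0, 0],
  slide=[
    [0.4, -0.2, 0.3],
    [0.4, -0.3, 0.3],
    [0.3, -0.3, 0.3],
    [0.3, -0.3, 0.3],
    [0.3, -0.4, 0.3],
  ],
  dr=[
    [0, 0, 7.5],
    [0, 0, 7.5],
    [0, 0, 7.5],
    [0, 0, 7.5],
    [0, 0, 7.5],
  ],
)

```text
time: 8.6
position: [0.483, 0.1746, 0.1755]
tool_rot: [1.857, 2.529, -0.01]
ft_force: [-0.3, -1.2, -0.4]
grip_width: 0.832
```

Call:
move_arm(
  jaw=[0, 0, 0, 0],
  slide=[
    [0.2, -0.4, 0.2],
    [0.1, -0.4, 0.3],
    [0, 0, 0],
    [0, 0, 0],
  ],
  dr=[
    [0, 0, 7.5],
    [0, 0, 7.5],
    [0, 0, 0],
    [0, 0, 0],
  ],
)

```text
time: 9.0
position: [0.4752, 0.1756, 0.1711]
tool_rot: [2.161, 2.274, -0.008]
ft_force: [0.4, 0.2, 0.8]
grip_width: 0.994
```

```bash
python3 - <<'E'
from h import *
rep()
p,r,s=pose(); im,d=get_image("wrist"); np.savez("pics/w6.npz",p=p,r=r.as_matrix(),im=im,d=d); cv2.imwrite("pics/w6.png",im[:,:,::-1])
P=wcloud("pics/w6.npz"); X,Y,Z=P[...,0],P[...,1],P[...,2]
box=(X>.41)&(X<.56)&(Y>.09)&(Y<.26)
rectz(P,box&(Z>.063)&(Z<.078),"insert all")
e=plan([.4735,.176,.09],down(92.8),3,nd=2)
e=plan([.4735,.176,.060],down(92.8),3,start=e,nd=2)
E
```

```text
t 9.0 p [0.4752 0.1756 0.1711] yaw 92.91 ztool [-0.    -0.007 -1.   ] q [ 0.35  0.1  -0.8   1.84  0.09  1.23 -0.42] F [0.36 0.18 0.81] w 0.994
insert all 6192 [473.  176.2] [ 62.6 123.5] 2.99 z 0.0739
dr [-0.0, 0.1, 0.0]
[[0.03, -0.07, 2.71], [0.03, -0.07, 2.72], [0.03, -0.07, 2.71]]
end [0.4735 0.176  0.09  ] 92.88
dr [-0.0, 0.0, 0.0]
[[0.0, 0.0, 1.0], [0.0, 0.0, 1.0], [0.0, 0.0, 1.0]]
end [0.4735 0.176  0.06  ] 92.88
```

View pics/w6.png

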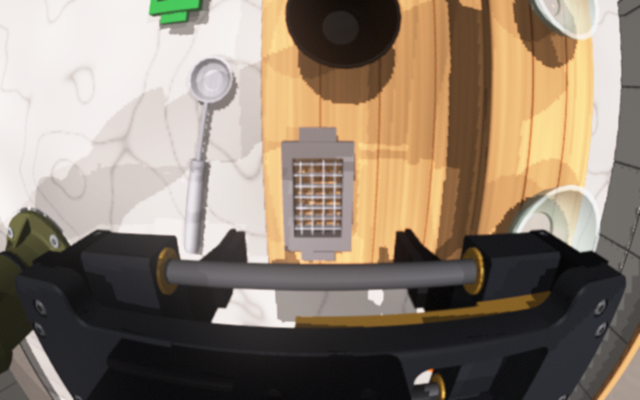

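Call:
move_arm(
  jaw=[0, 0, 0, 0],
  slide=[
    [0.05, -0.1, 2.7],
    [0.05, -0.1, 2.7],
    [0, 0, 2.7],
    [0, 0, 0],
  ],
  dr=[
    [0, 0.2, 0],
    [0, 0.2, 0],
    [0, 0, 0],
    [0, 0, 0],
  ],
)

```text
time: 9.45
position: [0.4712, 0.1754, 0.0875]
tool_rot: [-2.163, -2.272, 0.008]
ft_force: [-0.6, 0.4, 0.2]
grip_width: 0.999
```

Call:
move_arm(
  jaw=[0, 0, 0, 0, 0],
  slide=[
    [0, 0, 1.0],
    [0, 0, 1.0],
    [0, 0, 0.9],
    [0, 0, 0],
    [0, 0, 0],
  ],
  dr=[
    [0, 0, 0],
    [0, 0, 0],
    [0, 0, 0],
    [0, 0, 0],
    [0, 0, 0],
  ],
)

```text
time: 9.95
position: [0.474, 0.1767, 0.0618]
tool_rot: [-2.168, -2.273, -0.001]
ft_force: [-0.1, -0.0, 0.1]
grip_width: 1.0
```

```bash
python3 - <<'E'
from h import *
rep()
E
```

```text
t 9.95 p [0.474  0.1767 0.0618] yaw 92.73 ztool [ 0.     0.001 -1.   ] q [ 0.3   0.24 -0.78  1.96  0.2   1.01 -0.52] F [-0.15 -0.01  0.13] w 1.0
```

Call:
move_arm(
  jaw=[0, 255, 255, 255, 255],
  slide=[
    [0, 0, 0.2],
    [0, 0, 0],
    [0, 0, 0],
    [0, 0, 0],
    [0, 0, 0],
  ],
  dr=[
    [0, 0, 0],
    [0, 0, 0],
    [0, 0, 0],
    [0, 0, 0],
    [0, 0, 0],
  ],
  force=25,
)

```text
time: 10.45
position: [0.4738, 0.1765, 0.0598]
tool_rot: [-2.168, -2.273, -0.001]
ft_force: [-0.8, 0.3, 1.8]
grip_width: 0.723
```

Call:
move_arm(
  jaw=[255, 255, 255, 255],
  slide=[
    [0, 0, 0],
    [0, 0, 0],
    [0, 0, -0.3],
    [0, 0, -0.7],
  ],
  dr=[
    [0, 0, 0],
    [0, 0, 0],
    [0, 0, 0],
    [0, 0, 0],
  ],
)

```text
time: 10.85
position: [0.4731, 0.1763, 0.0693]
tool_rot: [-2.167, -2.272, 0.001]
ft_force: [-0.2, -0.2, -1.7]
grip_width: 0.709
```

Call:
move_arm(
  jaw=[255, 255, 255, 255, 255],
  slide=[
    [0, 0, -2],
    [0, 0, -4],
    [0, 0, -4],
    [0, 0, -1],
    [0, 0, 0],
  ],
  dr=[
    [0, 0, 0],
    [0, 0, 0],
    [0, 0, 0],
    [0, 0, 0],
    [0, 0, 0],
  ],
)

```text
time: 11.35
position: [0.4751, 0.1768, 0.1816]
tool_rot: [2.167, 2.272, 0.006]
ft_force: [-0.3, 0.1, -2.7]
grip_width: 0.708
```

```bash
python3 - <<'E'
from h import *
rep()
p,r,s=pose(); im,d=get_image("wrist"); np.savez("pics/w7.npz",p=p,r=r.as_matrix(),im=im,d=d); cv2.imwrite("pics/w7.png",im[:,:,::-1])
im,d=get_image("scene"); cv2.imwrite("pics/s7.png",im[:,:,::-1])
E
```

```text
t 11.35 p [0.4751 0.1768 0.1816] yaw 92.7 ztool [ 0.004  0.001 -1.   ] q [ 0.36  0.09 -0.8   1.84  0.07  1.24 -0.41] F [-0.26  0.15 -2.66] w 0.708
```

View pics/w7.png

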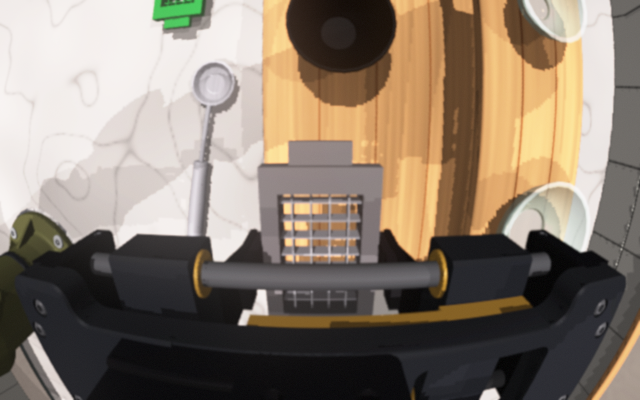

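View pics/s7.png

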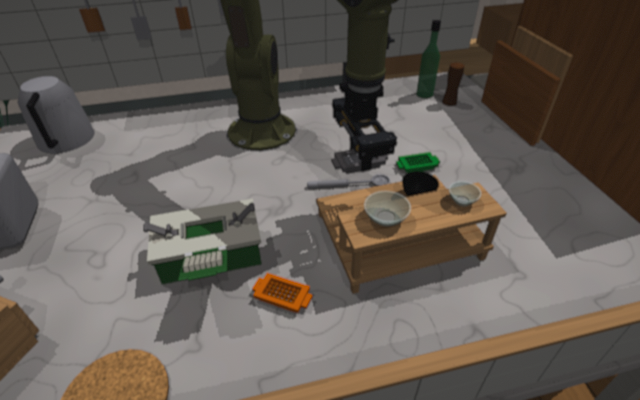

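```bash
python3 - <<'E'
from h import *
z=np.load("pics/w7.npz"); P=wcloud("pics/w7.npz"); Q=(P-z["p"])@z["r"]  # tool frame
m=(abs(Q[...,1])<.04)&(Q[...,0]>-.07)&(Q[...,0]<.07)&(Q[...,2]>-.03)&(Q[...,2]<.02)
for lo,hi in((-.03,-.012),(-.012,-.006),(-.006,.003)):
    a=Q[m&(Q[...,2]>lo)&(Q[...,2]<hi)]; print(lo,len(a),np.percentile(a,[.5,50,99.5],axis=0).round(4).tolist())
a=Q[m&(Q[...,2]>-.02)&(Q[...,2]<-.011)&(Q[...,0]>.015)]; r=cv2.minAreaRect((a[:,:2]*1000).astype(np.float32)); print(r)
# fit collar top plane tilt
A=np.c_[a[:,:2],np.ones(len(a))]; print(np.linalg.lstsq(A,a[:,2],rcond=None)[0])
# w1 crop with deck plane ortho-rectified map
def ortho(f,zp,x0,x1,y0,y1,s=4):
    z=np.load(f); c=camera_params("wrist"); K=np.array(c["K"]); T=np.array(c["tool_from_camera"])
    xs=np.arange(x1,x0,-.001/s); ys=np.arange(y1,y0,-.001/s)
    X,Y=np.meshgrid(xs,ys,indexing='ij'); W=np.stack([X,Y,np.full_like(X,zp)],-1)
    C=((W-z["p"])@z["r"]-T[:3,3])@T[:3,:3]
    px,py,pz=C[...,0],-C[...,1],-C[...,2]; rr=np.hypot(px,py); th=np.arctan2(rr,pz); k=th/(rr+1e-9)
    u=K[0,2]+K[0,0]*px*k; v=K[1,2]+K[1,1]*py*k
    return cv2.remap(z["im"],u.astype(np.float32),v.astype(np.float32),cv2.INTER_CUBIC)
o=ortho("pics/w1.npz",.090,.44,.58,-.29,-.09,4); 
for i,x in enumerate(np.arange(.58,.44,-.01)): cv2.line(o,(0,i*40),(8,i*40),(255,0,0),1)
for i in range(20): cv2.line(o,(i*40,0),(i*40,8),(255,0,0),1)
cv2.imwrite("pics/o1.png",o[:,:,::-1]); print(o.shape)
E
```

```text
-0.03 8022 [[-0.0381, -0.0379, -0.0291], [0.0288, 0.0005, -0.0147], [0.0498, 0.0384, -0.0121]]
-0.012 4447 [[-0.0374, -0.0361, -0.0119], [0.0265, 0.0005, -0.0092], [0.0616, 0.0367, -0.0061]]
-0.006 2583 [[-0.0372, -0.0371, -0.006], [0.0002, 0.0005, -0.0026], [0.0496, 0.038, 0.0025]]
((38.34577178955078, 0.3783988952636719), (46.636016845703125, 62.82026672363281), 0.04503656551241875)
[ 0.04583403 -0.00022728 -0.01612395]
(560, 800, 3)
```

View pics/o1.png

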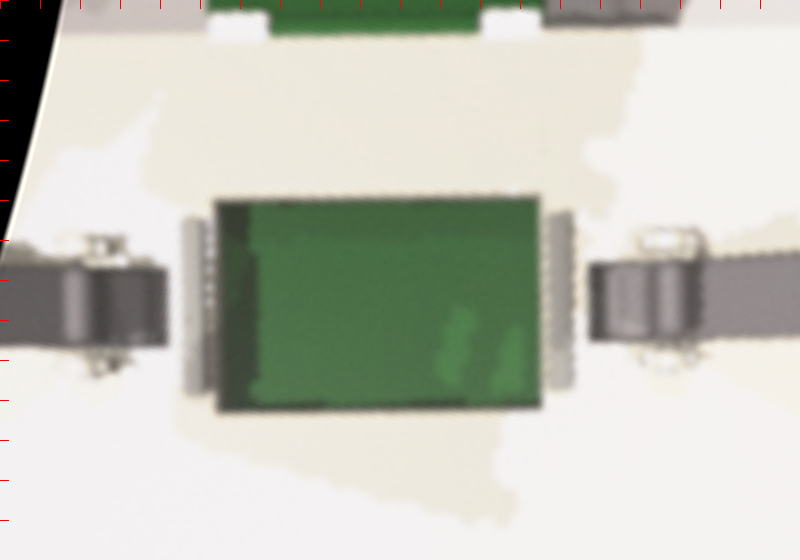

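```bash
python3 - <<'E'
from h import *
z=np.load("pics/w7.npz"); P=wcloud("pics/w7.npz"); Q=(P-z["p"])@z["r"]
m=(abs(Q[...,1])<.027)&(Q[...,0]>.0)&(Q[...,0]<.047)&(Q[...,2]>-.02)&(Q[...,2]<-.009)&((abs(Q[...,1])>.022)|(Q[...,0]>.043))
a=Q[m]; A=np.c_[a[:,:2],np.ones(len(a))]
for _ in range(4):
    c=np.linalg.lstsq(A,a[:,2],rcond=None)[0]; k=abs(a[:,2]-A@c)<.001; a,A=a[k],A[k]
print(len(a),c, a[:,0].min(),a[:,0].max())
m=(abs(Q[...,1])<.012)&(Q[...,0]>.053)&(Q[...,0]<.06)&(abs(Q[...,2]+.01)<.006); a=Q[m]; print("lug z",np.median(a,0)); A=np.c_[a[:,:2],np.ones(len(a))]; print(np.linalg.lstsq(A,a[:,2],rcond=None)[0])
# plane tests for well from w1
for n in ["top"]:
    c=camera_params(n);K=np.array(c["K"]);E=np.array(c["extrinsics"]); im=np.load("pics/top_rgb.npy"); s=4
    X,Y=np.meshgrid(np.arange(.58,.44,-.001/s),np.arange(-.09,-.29,-.001/s),indexing='ij'); W=np.stack([X,Y,np.full_like(X,.09)],-1)
    C=(W-E[:3,3])@E[:3,:3]; u=K[0,2]+K[0,0]*C[...,0]/-C[...,2]; v=K[1,2]+K[1,1]*C[...,1]/C[...,2]
    o=cv2.remap(im,u.astype(np.float32),v.astype(np.float32),cv2.INTER_CUBIC); cv2.imwrite("pics/o2.png",o[:,:,::-1])
E
```

```text
2154 [ 0.00032955 -0.00097613 -0.01467931] 4.744552881730618e-06 0.04698402448005479
lug z [ 5.64980179e-02 -3.80101747e-06 -1.06767855e-02]
[ 0.00190996 -0.00219105 -0.01072873]
```

View pics/o2.png

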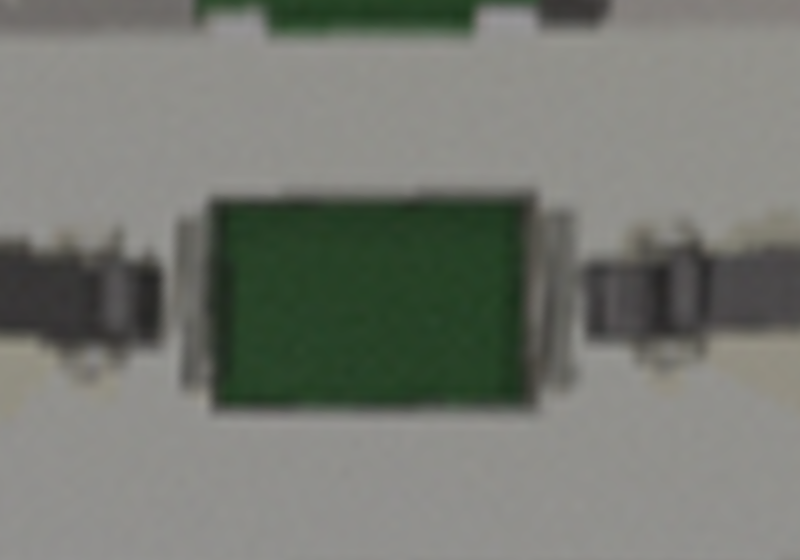

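```bash
python3 - <<'E'
from h import *
plan([.504,-.1842,.19],down(90.75),10,nd=1)
E
```

```text
dr [-0.0, -0.0, 0.2]
[[-3.6, 0.1, -0.1], [-3.6, 0.2, -0.1], [-3.6, 0.2, -0.1], [-3.6, 0.1, -0.2], [-3.7, 0.2, -0.1]]
[[-3.6, 0.2, -0.1], [-3.6, 0.2, -0.1], [-3.6, 0.3, -0.1], [-3.6, 0.2, -0.1], [-3.6, 0.3, -0.2]]
end [ 0.5045 -0.1843  0.1905] 90.7
```

Call:
move_arm(
  jaw=[255, 255, 255, 255, 255],
  slide=[
    [-2, 0.1, -0.1],
    [-3.6, 0.2, -0.1],
    [-3.6, 0.2, -0.1],
    [-3.6, 0.1, -0.2],
    [-3.7, 0.2, -0.1],
  ],
  dr=[
    [0, 0, 0.2],
    [0, 0, 0.2],
    [0, 0, 0.2],
    [0, 0, 0.2],
    [0, 0, 0.2],
  ],
)

```text
time: 11.95
position: [0.4869, 0.0106, 0.1834]
tool_rot: [-2.185, -2.252, 0.003]
ft_force: [1.1, -0.5, -1.2]
grip_width: 0.71
```

Call:
move_arm(
  jaw=[255, 255, 255, 255, 255],
  slide=[
    [-3.6, 0.2, -0.1],
    [-3.6, 0.2, -0.1],
    [-3.6, 0.3, -0.1],
    [-3.6, 0.2, -0.1],
    [-3.0, 0.3, -0.2],
  ],
  dr=[
    [0, 0, 0.2],
    [0, 0, 0.2],
    [0, 0, 0.2],
    [0, 0, 0.2],
    [0, 0, 0.2],
  ],
)

```text
time: 12.45
position: [0.5026, -0.1638, 0.1886]
tool_rot: [-2.206, -2.23, 0.003]
ft_force: [-0.8, 0.5, -2.1]
grip_width: 0.709
```

Call:
move_arm(
  jaw=[255, 255, 255, 255],
  slide=[
    [-1.6, 0, 0],
    [-0.6, 0, 0],
    [0, 0, 0],
    [0, 0, 0],
  ],
  dr=[
    [0, 0, 0],
    [0, 0, 0],
    [0, 0, 0],
    [0, 0, 0],
  ],
)

```text
time: 12.85
position: [0.5047, -0.1816, 0.1909]
tool_rot: [-2.203, -2.236, -0.002]
ft_force: [-0.0, 1.1, -1.9]
grip_width: 0.707
```

```bash
python3 - <<'E'
from h import *
rep()
p,r,s=pose()
e=plan([.504,-.1842,.12],down(90.75),3,nd=2)
im,d=get_image("scene"); cv2.imwrite("pics/s8.png",cv2.resize(im[150:320,100:320,::-1],None,fx=3,fy=3))
im,d=get_image("wrist"); np.savez("pics/w8.npz",p=p,r=r.as_matrix(),im=im,d=d); cv2.imwrite("pics/w8.png",im[:,:,::-1])
E
```

```text
t 12.85 p [ 0.5047 -0.1816  0.1909] yaw 90.86 ztool [-0.001  0.002 -1.   ] q [ 0.74  0.13 -0.48  1.76  0.06  1.27  0.26] F [-0.03  1.13 -1.89] w 0.707
dr [-0.0, -0.0, 0.0]
[[-0.09, -0.02, 2.36], [-0.09, -0.03, 2.37], [-0.09, -0.02, 2.36]]
end [ 0.504  -0.1842  0.12  ] 90.86
```

View pics/s8.png

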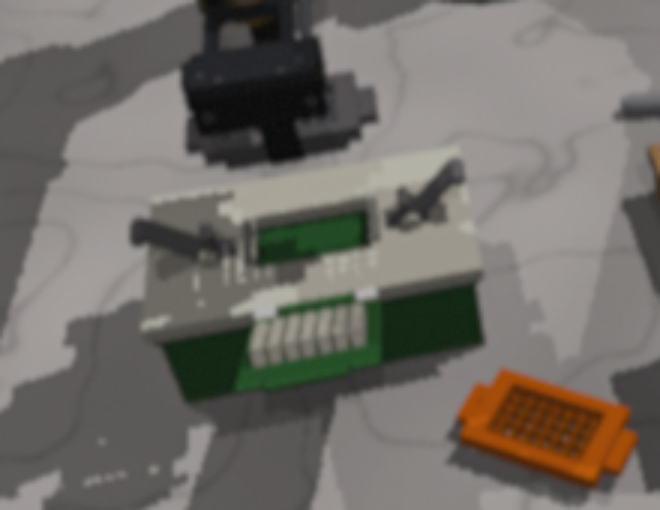

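View pics/w8.png

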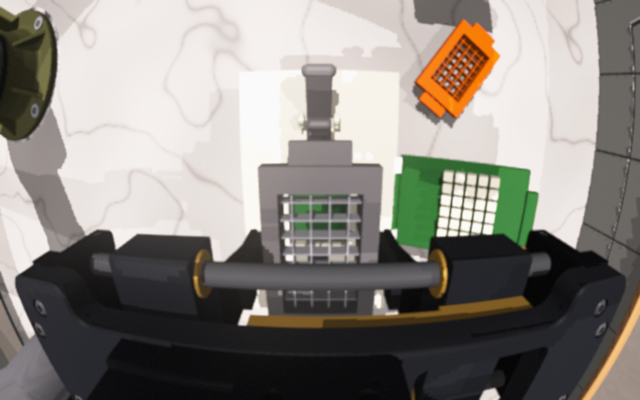

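Call:
move_arm(
  jaw=[255, 255, 255, 255, 255],
  slide=[
    [-0.1, 0, 2.3],
    [-0.1, 0, 2.3],
    [-0.1, 0, 2.4],
    [0, 0, 0],
    [0, 0, 0],
  ],
  dr=[
    [0, 0, 0.1],
    [0, 0, 0],
    [0, 0, 0],
    [0, 0, 0],
    [0, 0, 0],
  ],
)

```text
time: 13.45
position: [0.5049, -0.1859, 0.1218]
tool_rot: [-2.207, -2.234, -0.001]
ft_force: [0.3, 0.0, -1.3]
grip_width: 0.709
```

```bash
python3 - <<'E'
from h import *
rep()
p,r,s=pose()
e=plan([.504,-.1842,.104],down(90.75),1,nd=2)
im,d=get_image("scene"); cv2.imwrite("pics/s9.png",cv2.resize(im[150:320,100:320,::-1],None,fx=3,fy=3))
E
```

```text
t 13.45 p [ 0.5049 -0.1859  0.1218] yaw 90.69 ztool [-0.     0.001 -1.   ] q [ 0.74  0.19 -0.47  1.84  0.09  1.13  0.24] F [ 0.32  0.01 -1.32] w 0.709
dr [-0.0, -0.1, -0.1]
[[0.17, -0.09, 1.78]]
end [ 0.504  -0.1842  0.104 ] 90.79
```

View pics/s9.png

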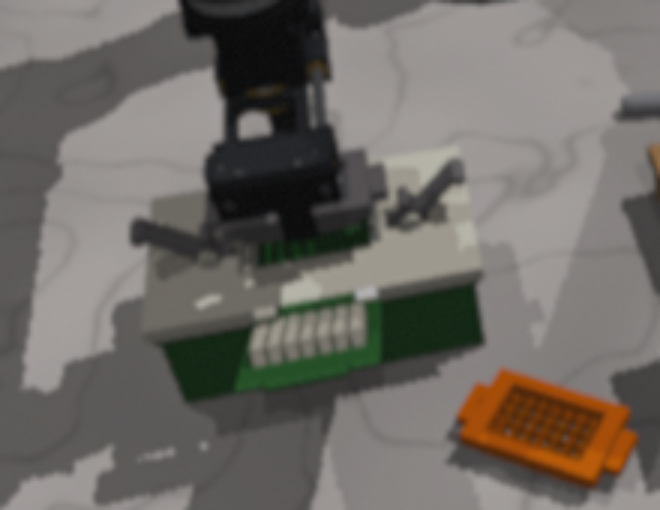

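Call:
move_arm(
  jaw=[255, 255, 255, 255],
  slide=[
    [0.17, -0.08, 0.8],
    [0, 0, 0.8],
    [0, 0, 0],
    [0, 0, 0],
  ],
  dr=[
    [0, 0, 0],
    [0, 0, 0],
    [0, 0, 0],
    [0, 0, 0],
  ],
)

```text
time: 13.9
position: [0.5038, -0.185, 0.1052]
tool_rot: [-2.209, -2.233, -0.001]
ft_force: [0.6, -0.7, -1.4]
grip_width: 0.707
```

Call:
move_arm(
  jaw=[255],
  slide=[
    [0, 0, 0],
  ],
  dr=[
    [0, 0, 0],
  ],
)

```text
time: 14.0
position: [0.5041, -0.1852, 0.1056]
tool_rot: [-2.209, -2.233, -0.001]
ft_force: [-0.1, 0.0, -1.5]
grip_width: 0.712
```

Call:
move_arm(
  jaw=[255],
  slide=[
    [0, 0, 0],
  ],
  dr=[
    [0, 0, 0],
  ],
)

```text
time: 14.1
position: [0.5042, -0.1852, 0.1057]
tool_rot: [-2.209, -2.233, -0.001]
ft_force: [1.4, 0.1, -1.6]
grip_width: 0.71
```

```bash
python3 - <<'E'
from h import *
rep()
E
```

```text
t 14.1 p [ 0.5042 -0.1852  0.1057] yaw 90.61 ztool [ 0.     0.001 -1.   ] q [ 0.73  0.2  -0.47  1.86  0.1   1.1   0.23] F [ 1.4   0.12 -1.6 ] w 0.71
```

Call:
move_arm(
  jaw=[255, 255, 255, 255, 255],
  slide=[
    [0.1, 0, 0.3],
    [0, 0, 0.3],
    [0, 0, 0.15],
    [0, 0, 0.15],
    [0, 0, 0],
  ],
  dr=[
    [0, 0, -0.1],
    [0, 0, 0],
    [0, 0, 0],
    [0, 0, 0],
    [0, 0, 0],
  ],
)

```text
time: 14.6
position: [0.5037, -0.184, 0.0961]
tool_rot: [-2.207, -2.234, -0.001]
ft_force: [0.2, -0.3, -0.8]
grip_width: 0.708
```

Call:
move_arm(
  jaw=[255],
  slide=[
    [0, 0, 0],
  ],
  dr=[
    [0, 0, 0],
  ],
)

```text
time: 14.7
position: [0.5039, -0.184, 0.0963]
tool_rot: [-2.207, -2.235, -0.001]
ft_force: [-0.1, 0.4, -2.1]
grip_width: 0.709
```

Call:
move_arm(
  jaw=[255, 255, 255],
  slide=[
    [0, 0, 0.15],
    [0, 0, 0.1],
    [0, 0, 0],
  ],
  dr=[
    [0, 0, 0],
    [0, 0, 0],
    [0, 0, 0],
  ],
)

```text
time: 15.0
position: [0.5038, -0.184, 0.0937]
tool_rot: [-2.207, -2.235, -0.001]
ft_force: [-0.2, 0.2, -0.9]
grip_width: 0.707
```

```bash
python3 - <<'E'
from h import *
rep()
p,r,s=pose()
im,d=get_image("scene"); cv2.imwrite("pics/s10.png",cv2.resize(im[170:280,130:280,::-1],None,fx=5,fy=5,interpolation=cv2.INTER_CUBIC))
im,d=get_image("wrist"); np.savez("pics/w10.npz",p=p,r=r.as_matrix(),im=im,d=d); cv2.imwrite("pics/w10.png",im[:,:,::-1])
E
```

```text
t 15.0 p [ 0.5038 -0.184   0.0937] yaw 90.72 ztool [-0.     0.001 -1.   ] q [ 0.73  0.22 -0.47  1.87  0.11  1.08  0.22] F [-0.23  0.22 -0.87] w 0.707
```

View pics/s10.png

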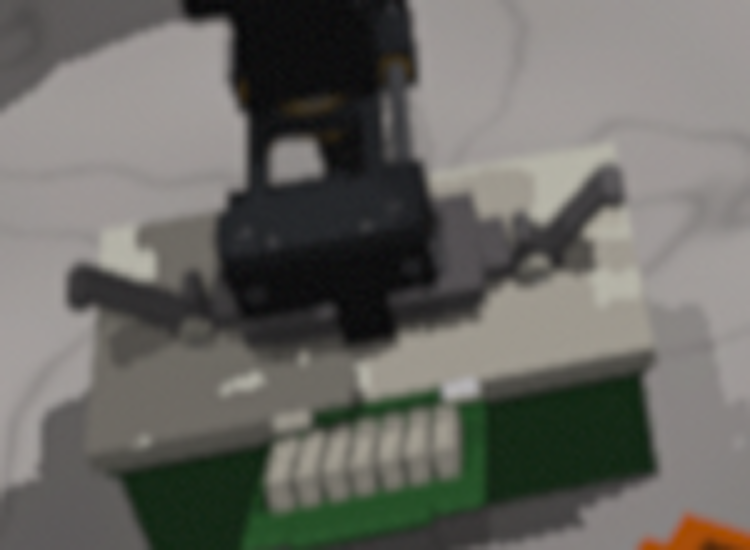

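View pics/w10.png

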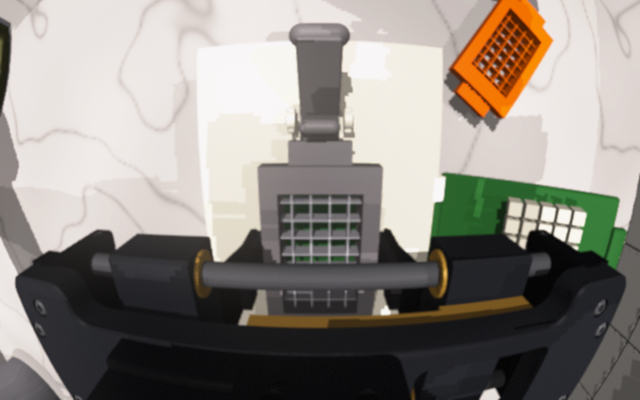

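Call:
move_arm(
  jaw=[255, 255, 255],
  slide=[
    [0, 0, 0.1],
    [0, 0, 0],
    [0, 0, 0],
  ],
  dr=[
    [0, 0, 0],
    [0, 0, 0],
    [0, 0, 0],
  ],
)

```text
time: 15.4
position: [0.5039, -0.184, 0.0928]
tool_rot: [-2.207, -2.235, -0.001]
ft_force: [-0.6, -0.2, -1.8]
grip_width: 0.706
```

Call:
move_arm(
  jaw=[30, 30, 30, 30, 30],
  slide=[
    [0, 0, 0],
    [0, 0, 0],
    [0, 0, 0],
    [0, 0, 0],
    [0, 0, 0],
  ],
  dr=[
    [0, 0, 0],
    [0, 0, 0],
    [0, 0, 0],
    [0, 0, 0],
    [0, 0, 0],
  ],
)

```text
time: 15.9
position: [0.504, -0.1841, 0.093]
tool_rot: [-2.207, -2.235, -0.001]
ft_force: [-0.4, 0.8, -0.4]
grip_width: 0.881
```

```bash
python3 - <<'E'
from h import *
rep()
p,r,s=pose()
im,d=get_image("wrist"); np.savez("pics/w11.npz",p=p,r=r.as_matrix(),im=im,d=d); cv2.imwrite("pics/w11.png",im[:,:,::-1])
for f in ("pics/w10.npz","pics/w11.npz"):
    P=wcloud(f); z=np.load(f); Q=(P-z["p"])@z["r"]
    m=(abs(Q[...,1])<.027)&(Q[...,0]>.0)&(Q[...,0]<.047)&(P[...,2]>.098)&(P[...,2]<.114)&((abs(Q[...,1])>.022)|(Q[...,0]>.043))
    a=P[m]; A=np.c_[a[:,:2]-z["p"][:2],np.ones(len(a))]
    for _ in range(4):
        c=np.linalg.lstsq(A,a[:,2],rcond=None)[0]; k=abs(a[:,2]-A@c)<.001; a,A=a[k],A[k]
    print(len(a),c.round(4))
    D=P[(P[...,0]>.45)&(P[...,0]<.47)&(P[...,1]>-.15)&(P[...,1]<-.1)]; print("deck z",np.nanmedian(D,0))
E
```

```text
t 15.9 p [ 0.504  -0.1841  0.093 ] yaw 90.72 ztool [ 0.     0.001 -1.   ] q [ 0.73  0.22 -0.47  1.87  0.11  1.08  0.22] F [-0.37  0.84 -0.37] w 0.881
2100 [-0.0018 -0.0016  0.1084]
deck z [ 0.46051376 -0.14383234  0.09117199]
2061 [-1.000e-04 -2.100e-03  1.066e-01]
deck z [ 0.45904579 -0.13637608  0.09090281]
```

View pics/w11.png

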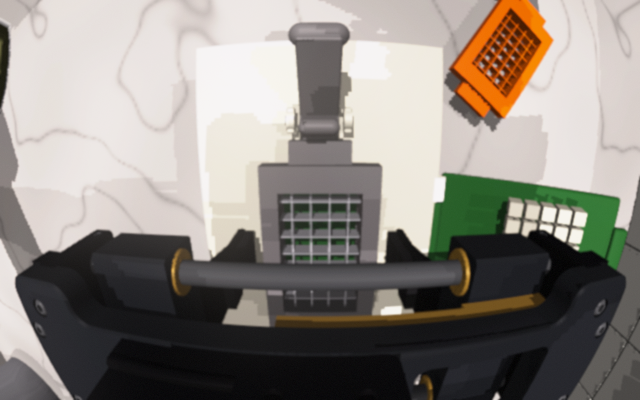

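Call:
move_arm(
  jaw=[0, 0, 0, 0, 0],
  slide=[
    [0, 0, 0],
    [0, 0, -1],
    [0, 0, -3],
    [0, 0, -4],
    [0, 0, -2],
  ],
  dr=[
    [0, 0, 0],
    [0, 0, 0],
    [0, 0, 0],
    [0, 0, 0],
    [0, 0, 0],
  ],
)

```text
time: 16.45
position: [0.5055, -0.1844, 0.197]
tool_rot: [2.205, 2.233, 0.004]
ft_force: [0.4, 0.6, -0.6]
grip_width: 0.999
```

Call:
move_arm(
  jaw=[255, 255, 255, 255, 255],
  slide=[
    [-3, 0, 0],
    [-4, 0, 0],
    [-3, 0, 0],
    [0, 0, 0],
    [0, 0, 0],
  ],
  dr=[
    [0, 0, 0],
    [0, 0, 0],
    [0, 0, 0],
    [0, 0, 0],
    [0, 0, 0],
  ],
)

```text
time: 16.95
position: [0.5051, -0.2844, 0.1931]
tool_rot: [-2.209, -2.233, -0.002]
ft_force: [-0.1, 0.3, 0.7]
grip_width: 0.626
```

```bash
python3 - <<'E'
from h import *
rep()
p,r,s=pose()
im,d=get_image("wrist"); np.savez("pics/w12.npz",p=p,r=r.as_matrix(),im=im,d=d); cv2.imwrite("pics/w12.png",im[:,:,::-1])
im,d=get_image("scene"); cv2.imwrite("pics/s12.png",cv2.resize(im[170:280,130:280,::-1],None,fx=5,fy=5,interpolation=cv2.INTER_CUBIC)); np.savez("pics/s12.npz",im=im,d=d)
im,d=get_image("top"); cv2.imwrite("pics/t12.png",cv2.resize(im[160:250,360:480,::-1],None,fx=5,fy=5,interpolation=cv2.INTER_CUBIC)); np.savez("pics/t12.npz",im=im,d=d)
P=wcloud("pics/w12.npz"); X,Y,Z=P[...,0],P[...,1],P[...,2]
m=(X>.44)&(X<.56)&(Y>-.26)&(Y<-.11)&(Z>.0975)&(Z<.111); rectz(P,m,"ins")
m=(X>.44)&(X<.56)&(Y>-.26)&(Y<-.11)&(Z>.1045)&(Z<.111); rectz(P,m,"collar")
b=(X>.46)&(X<.55)&(Z>.097)&(Z<.14)
for nm,mm in (("LL",b&(Y>-.115)&(Y<-.03)),("LR",b&(Y<-.255)&(Y>-.33))):
    a=P[mm]; print(nm,len(a),np.percentile(a,[1,50,99],axis=0).round(4).tolist())
E
```

```text
t 16.95 p [ 0.5051 -0.2844  0.1931] yaw 90.63 ztool [ 0.     0.002 -1.   ] q [ 0.83  0.21 -0.41  1.66  0.09  1.29  0.41] F [-0.1   0.29  0.66] w 0.626
ins 7270 [ 504.5 -185.1] [ 62.8 148.9] 0.58 z 0.106
collar 4883 [ 504.6 -186.8] [ 62.7 143.5] 0.48 z 0.1064
LL 43 [[0.4873, -0.115, 0.0979], [0.5154, -0.1134, 0.101], [0.5186, -0.1109, 0.1066]]
LR 1528 [[0.4901, -0.2995, 0.0984], [0.5048, -0.2799, 0.1136], [0.5196, -0.2555, 0.1259]]
```

View pics/w12.png

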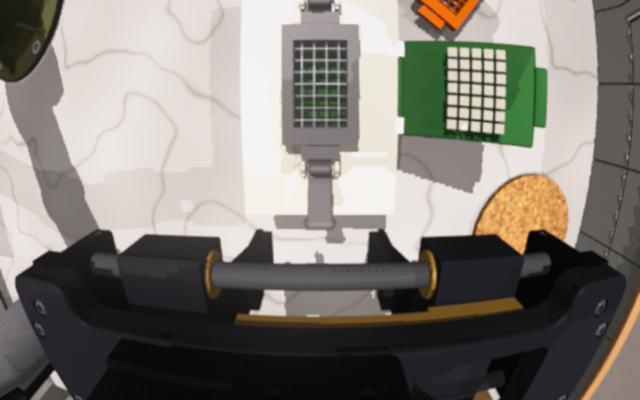

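View pics/s12.png

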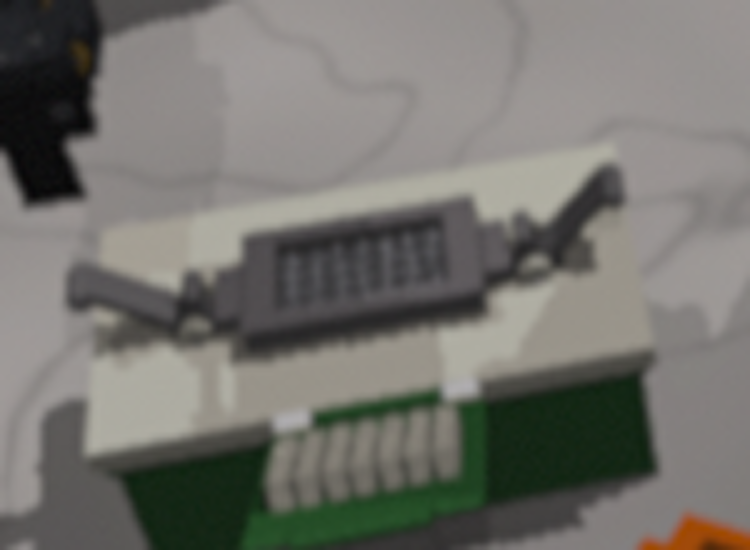

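Call:
move_arm(
  jaw=[255, 255, 255, 255, 255],
  slide=[
    [-1.8, 0, 0],
    [-1.8, 0, 0],
    [0, 0, 1.5],
    [0, 0, 3],
    [0, 0, 2.5],
  ],
  dr=[
    [0, 0, 0],
    [0, 0, 0],
    [0, 0, 0],
    [0, 0, 0],
    [0, 0, 0],
  ],
)

```text
time: 17.6
position: [0.5049, -0.3202, 0.1204]
tool_rot: [-2.207, -2.233, -0.001]
ft_force: [-0.6, 0.8, 0.3]
grip_width: 0.05
```

Call:
move_arm(
  jaw=[255, 255, 255, 255],
  slide=[
    [0, 0, 0.8],
    [0, 0, 0.3],
    [0, 0, 0],
    [0, 0, 0],
  ],
  dr=[
    [0, 0, 0],
    [0, 0, 0],
    [0, 0, 0],
    [0, 0, 0],
  ],
)

```text
time: 18.0
position: [0.5065, -0.3204, 0.113]
tool_rot: [2.206, 2.234, 0.002]
ft_force: [0.0, 0.1, 0.5]
grip_width: 0.008
```

```bash
cat >> h.py <<'E'
def favg(n=5):
    F=[];p=[]
    for i in range(n):
        get_image("scene") if 0 else None
        im,d=get_image("top"); s=get_state(); F.append(s["ft_force"]); p.append(s["position"])
    print("Favg",np.mean(F,0).round(2),"sd",np.std(F,0).round(2),"p",np.mean(p,0).round(4),"t",s["time"]); return im,d
E
python3 - <<'E'
from h import *
rep(); im,d=favg()
p,r,s=pose()
im,d=get_image("wrist"); np.savez("pics/w13.npz",p=p,r=r.as_matrix(),im=im,d=d); cv2.imwrite("pics/w13.png",im[:,:,::-1])
im,d=get_image("scene"); cv2.imwrite("pics/s13.png",cv2.resize(im[170:280,130:280,::-1],None,fx=5,fy=5,interpolation=cv2.INTER_CUBIC))
E
```

```text
t 18.0 p [ 0.5065 -0.3204  0.113 ] yaw 90.72 ztool [ 0.002 -0.    -1.   ] q [ 0.84  0.31 -0.38  1.71  0.13  1.14  0.44] F [0.01 0.08 0.48] w 0.008
Favg [0.08 0.24 0.29] sd [0.38 0.43 0.74] p [ 0.5063 -0.3204  0.1129] t 18.25
```

View pics/w13.png

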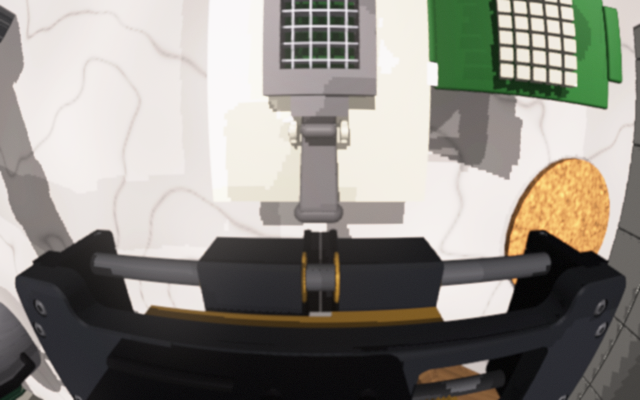

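View pics/s13.png

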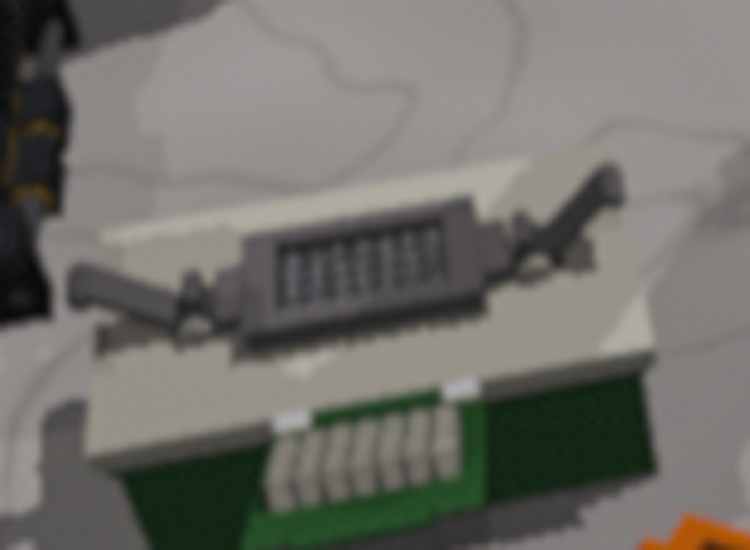

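Call:
move_arm(
  jaw=[255, 255, 255, 255, 255],
  slide=[
    [0.5, -0.1, 0],
    [0.5, 0, -0.1],
    [0.5, 0, -0.3],
    [0.4, 0, -0.3],
    [0.3, 0, -0.2],
  ],
  dr=[
    [0, 0, 0],
    [0, 0, 0],
    [0, 0, 0],
    [0, 0, 0],
    [0, 0, 0],
  ],
)

```text
time: 18.85
position: [0.5043, -0.3033, 0.1234]
tool_rot: [2.205, 2.227, -0.006]
ft_force: [-1.4, -8.5, 5.9]
grip_width: 0.001
```

```bash
python3 - <<'E'
from h import *
im,d=favg(4)
im,d=get_image("scene"); cv2.imwrite("pics/s14.png",cv2.resize(im[170:280,130:280,::-1],None,fx=5,fy=5,interpolation=cv2.INTER_CUBIC))
E
```

```text
Favg [-0.52 -5.76  4.25] sd [0.3  0.19 0.35] p [ 0.5047 -0.3019  0.1232] t 19.05
```

View pics/s14.png

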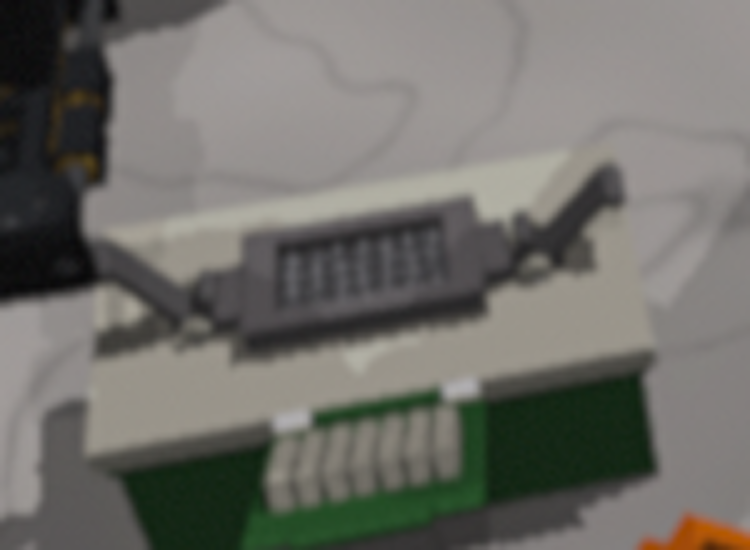

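Call:
move_arm(
  jaw=[255, 255, 255, 255],
  slide=[
    [0, 0, -0.3],
    [0.2, 0, -0.2],
    [0.2, 0, -0.2],
    [0, 0, 0],
  ],
  dr=[
    [0, 0, 0],
    [0, 0, 0],
    [0, 0, 0],
    [0, 0, 0],
  ],
)

```text
time: 19.5
position: [0.5046, -0.2937, 0.1283]
tool_rot: [-2.207, -2.236, -0.001]
ft_force: [1.0, -3.0, 1.2]
grip_width: -0.001
```

```bash
python3 - <<'E'
from h import *
im,d=favg(4)
E
```

```text
Favg [ 0.88 -2.66  1.29] sd [0.14 0.52 0.27] p [ 0.5044 -0.2937  0.1279] t 19.7
```

Call:
move_arm(
  jaw=[255, 255, 255, 255],
  slide=[
    [0.2, 0, -0.1],
    [0.2, 0, -0.1],
    [0.2, 0, -0.1],
    [0, 0, 0],
  ],
  dr=[
    [0, 0, 0],
    [0, 0, 0],
    [0, 0, 0],
    [0, 0, 0],
  ],
)

```text
time: 20.1
position: [0.5042, -0.2875, 0.1309]
tool_rot: [-2.206, -2.235, -0.001]
ft_force: [1.1, -1.6, 0.1]
grip_width: 0.006
```

```bash
python3 - <<'E'
from h import *
im,d=favg(4)
im,d=get_image("scene"); cv2.imwrite("pics/s15.png",cv2.resize(im[170:280,130:280,::-1],None,fx=5,fy=5,interpolation=cv2.INTER_CUBIC))
E
```

```text
Favg [ 0.77 -1.7   0.51] sd [0.79 0.54 0.72] p [ 0.5042 -0.2875  0.1307] t 20.3
```

View pics/s15.png

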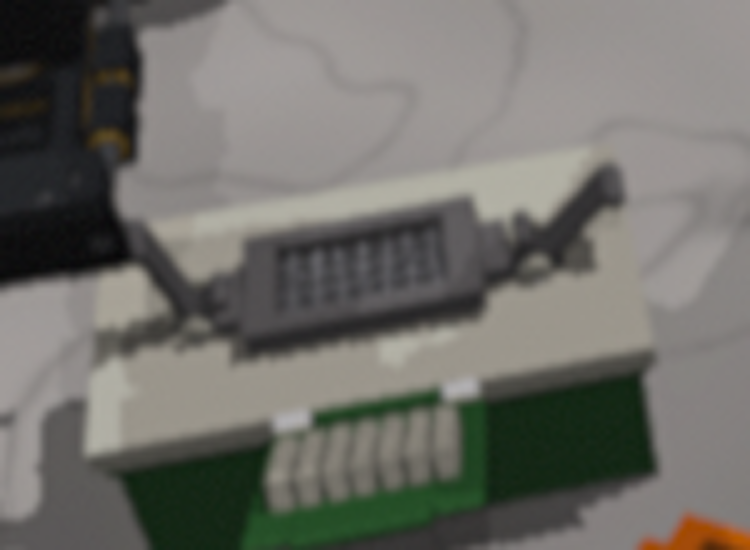

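Call:
move_arm(
  jaw=[255, 255, 255, 255],
  slide=[
    [0.15, 0, -0.05],
    [0.15, 0, -0.05],
    [0.1, 0, 0],
    [0, 0, 0],
  ],
  dr=[
    [0, 0, 0],
    [0, 0, 0],
    [0, 0, 0],
    [0, 0, 0],
  ],
)

```text
time: 20.75
position: [0.5041, -0.2841, 0.1319]
tool_rot: [-2.207, -2.235, -0.0]
ft_force: [-0.4, -2.3, 0.9]
grip_width: 0.006
```

```bash
python3 - <<'E'
from h import *
im,d=favg(4)
E
```

```text
Favg [-0.74 -2.28  0.61] sd [0.29 0.26 0.85] p [ 0.5041 -0.2842  0.1319] t 20.95
```

Call:
move_arm(
  jaw=[255, 255, 255],
  slide=[
    [0.15, 0, -0.05],
    [0.1, 0, 0],
    [0, 0, 0],
  ],
  dr=[
    [0, 0, 0],
    [0, 0, 0],
    [0, 0, 0],
  ],
)

```text
time: 21.25
position: [0.5041, -0.2817, 0.1325]
tool_rot: [-2.207, -2.235, -0.0]
ft_force: [0.5, -3.8, 2.1]
grip_width: 0.006
```

```bash
python3 - <<'E'
from h import *
im,d=favg(3)
E
```

```text
Favg [-0.27 -2.6   2.28] sd [0.26 0.34 0.27] p [ 0.5041 -0.2817  0.1325] t 21.4
```

Call:
move_arm(
  jaw=[255, 255, 255],
  slide=[
    [0.15, 0, -0.05],
    [0.1, 0, 0],
    [0, 0, 0],
  ],
  dr=[
    [0, 0, 0],
    [0, 0, 0],
    [0, 0, 0],
  ],
)

```text
time: 21.7
position: [0.5041, -0.2801, 0.133]
tool_rot: [2.208, 2.234, -0.0]
ft_force: [-1.2, -4.9, 1.7]
grip_width: 0.008
```

```bash
python3 - <<'E'
from h import *
im,d=favg(3)
im,d=get_image("scene"); cv2.imwrite("pics/s16.png",cv2.resize(im[170:280,130:280,::-1],None,fx=5,fy=5,interpolation=cv2.INTER_CUBIC))
E
```

```text
Favg [-0.23 -5.36  1.89] sd [0.27 0.37 0.42] p [ 0.5041 -0.2801  0.133 ] t 21.85
```

View pics/s16.png

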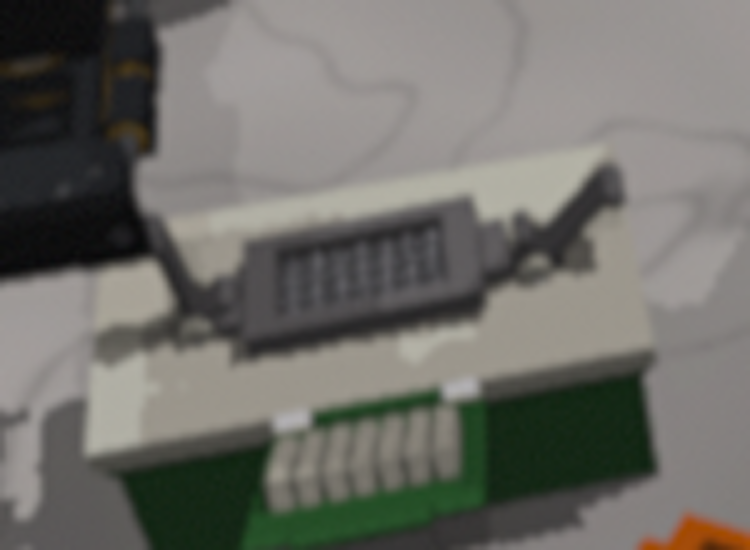

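Call:
move_arm(
  jaw=[255, 255, 255],
  slide=[
    [0.1, 0, 0],
    [0.1, 0, 0],
    [0, 0, 0],
  ],
  dr=[
    [0, 0, 0],
    [0, 0, 0],
    [0, 0, 0],
  ],
)

```text
time: 22.2
position: [0.5041, -0.2795, 0.1333]
tool_rot: [2.207, 2.232, -0.002]
ft_force: [-0.4, -7.8, 1.5]
grip_width: 0.006
```

```bash
python3 - <<'E'
from h import *
im,d=favg(4)
E
```

```text
Favg [-0.35 -7.48  1.2 ] sd [0.28 0.54 0.17] p [ 0.504  -0.2795  0.1332] t 22.4
```

```bash
cat >> h.py <<'E'
def insfit(P,tag,well=(.504,-.1843)):
    L=P-np.array([well[0],well[1],0]); a=np.radians(.7); c,s=np.cos(a),np.sin(a)
    u=L[...,0]*c+L[...,1]*s; v=-L[...,0]*s+L[...,1]*c; Z=P[...,2]
    m=(abs(u)<.028)&(abs(v)<.047)&((abs(v)>.043)|(abs(u)>.023))&(Z>.097)&(Z<.111)
    A=np.c_[u[m],v[m],np.ones(m.sum())]; z=Z[m]
    for _ in range(5):
        co=np.linalg.lstsq(A,z,rcond=None)[0]; k=abs(z-A@co)<.0012; A,z=A[k],z[k]
    dk=(abs(u)>.040)&(abs(u)<.058)&(abs(v)<.09)&(Z>.085)&(Z<.095)
    B=np.c_[u[dk],v[dk],np.ones(dk.sum())]; cd=np.linalg.lstsq(B,Z[dk],rcond=None)[0]
    d=co-cd; print(tag,"n",len(z),dk.sum(),"v range",A[:,1].min().round(3),A[:,1].max().round(3),"top-deck mm: centre %.2f  -y end %.2f +y end %.2f, slope u %.4f v %.4f"%(d[2]*1e3,(d[2]-.05*d[1])*1e3,(d[2]+.05*d[1])*1e3,d[0],d[1]),"deck",cd.round(4))
    for nm,sg in (("LL",1),("LR",-1)):
        q=(abs(u)<.016)&(v*sg>.055)&(v*sg<.125)&(Z>.115)
        if q.sum()>20: print(nm,q.sum(),np.percentile(v[q]*sg,[1,50,99]).round(4),np.percentile(Z[q],[50,99]).round(4))
def snap(tag,cams=("wrist","top","scene")):
    for c in cams:
        p,r,s=pose(); im,d=get_image(c)
        f=f"pics/{c}_{tag}.npz"; np.savez(f,p=p,r=r.as_matrix(),im=im,d=d); cv2.imwrite(f[:-3]+"png",im[:,:,::-1])
        insfit(wcloud(f) if c=="wrist" else cloud(c,d),c)
E
python3 - <<'E'
from h import *
snap("a"); rep()
P=wcloud("pics/w12.npz"); insfit(P,"before w12")
d=np.load("pics/t12.npz")["d"]; insfit(cloud("top",d),"before top")
d=np.load("pics/s12.npz")["d"]; insfit(cloud("scene",d),"before scene")
E
```

```text
wrist n 2995 11009 v range -0.047 0.047 top-deck mm: centre 14.27  -y end 12.25 +y end 16.28, slope u 0.0013 v 0.0404 deck [ 0.0004 -0.0015  0.0905]
LR 22290 [0.0564 0.0685 0.0986] [0.2308 0.2575]
top n 109 965 v range -0.046 0.047 top-deck mm: centre 14.16  -y end 12.02 +y end 16.31, slope u -0.0082 v 0.0428 deck [ 0.0013 -0.0008  0.0892]
LL 73 [0.0953 0.1079 0.1152] [0.1254 0.1291]
LR 2042 [0.0557 0.0679 0.1239] [0.4369 0.5543]
scene n 128 845 v range -0.047 0.047 top-deck mm: centre 14.14  -y end 12.26 +y end 16.02, slope u -0.0090 v 0.0376 deck [0.0006 0.0021 0.089 ]
LL 79 [0.0936 0.105  0.1143] [0.1239 0.1295]
LR 2096 [0.0562 0.0754 0.124 ] [0.3468 0.5524]
t 22.55 p [ 0.504  -0.2795  0.1332] yaw 90.63 ztool [ 0.001 -0.002 -1.   ] q [ 0.81  0.25 -0.41  1.74  0.11  1.17  0.39] F [ 0.45 -7.43  2.59] w 0.006
before w12 n 1738 7691 v range -0.047 0.047 top-deck mm: centre 16.04  -y end 16.04 +y end 16.03, slope u 0.0004 v -0.0001 deck [ 0.0004 -0.0015  0.0904]
LR 15312 [0.0667 0.074  0.1111] [0.3031 0.3176]
before top n 102 955 v range -0.047 0.047 top-deck mm: centre 15.90  -y end 16.26 +y end 15.54, slope u -0.0003 v -0.0071 deck [ 0.0015 -0.0004  0.0892]
LL 74 [0.0937 0.1074 0.1151] [0.125  0.1297]
LR 2550 [0.0554 0.0664 0.1193] [0.5014 0.6115]
before scene n 149 854 v range -0.046 0.047 top-deck mm: centre 15.86  -y end 15.88 +y end 15.85, slope u -0.0011 v -0.0003 deck [0.0012 0.001  0.089 ]
LL 77 [0.094  0.105  0.1143] [0.1238 0.129 ]
LR 1502 [0.0569 0.0733 0.1226] [0.3463 0.5253]
```

View pics/wrist_a.png

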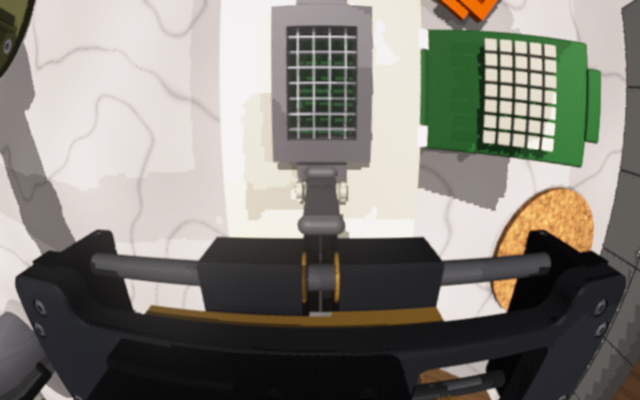

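Call:
move_arm(
  jaw=[255, 255, 255, 255, 255],
  slide=[
    [-0.3, 0, 0],
    [-1, 0, 0],
    [0, 0, -2],
    [0, 0, -3],
    [0, 0, -2.5],
  ],
  dr=[
    [0, 0, 0],
    [0, 0, 0],
    [0, 0, 0],
    [0, 0, 0],
    [0, 0, 0],
  ],
)

```text
time: 23.05
position: [0.5043, -0.2888, 0.2081]
tool_rot: [-2.204, -2.234, -0.003]
ft_force: [0.3, 0.5, -0.1]
grip_width: 0.007
```

```bash
python3 - <<'E'
from h import *
rep(); snap("b",("wrist",))
plan([.503,-.0515,.205],down(90.7),6,nd=1)
E
```

```text
t 23.05 p [ 0.5043 -0.2888  0.2081] yaw 90.78 ztool [-0.001  0.004 -1.   ] q [ 0.83  0.21 -0.41  1.63  0.08  1.32  0.42] F [ 0.27  0.54 -0.13] w 0.007
wrist n 1496 6964 v range -0.046 0.047 top-deck mm: centre 14.30  -y end 12.31 +y end 16.29, slope u -0.0002 v 0.0398 deck [ 0.0006 -0.0018  0.0904]
LR 21599 [0.0662 0.0784 0.1085] [0.3071 0.3325]
dr [0.0, 0.0, 0.0]
[[4.0, -0.0, 0.1], [3.9, -0.0, 0.2], [4.0, -0.0, 0.1], [4.0, -0.0, 0.1], [4.0, -0.0, 0.2]]
[[3.9, -0.0, 0.1]]
end [ 0.5033 -0.0519  0.2048] 90.78
```

Call:
move_arm(
  jaw=[255, 255, 255, 255, 255],
  slide=[
    [3, 0, 0],
    [4.2, 0, 0],
    [4.2, 0, 0],
    [4.2, 0, 0],
    [4.2, 0, 0],
  ],
  dr=[
    [0, 0, 0],
    [0, 0, 0],
    [0, 0, 0],
    [0, 0, 0],
    [0, 0, 0],
  ],
)

```text
time: 23.6
position: [0.5012, -0.0894, 0.2073]
tool_rot: [-2.205, -2.234, -0.002]
ft_force: [1.2, -0.6, 0.7]
grip_width: 0.005
```

Call:
move_arm(
  jaw=[255, 255, 255, 255],
  slide=[
    [3, 0, 0],
    [1, 0, 0],
    [0, 0, 0],
    [0, 0, 0],
  ],
  dr=[
    [0, 0, 0],
    [0, 0, 0],
    [0, 0, 0],
    [0, 0, 0],
  ],
)

```text
time: 24.0
position: [0.5011, -0.0536, 0.2076]
tool_rot: [-2.208, -2.233, 0.0]
ft_force: [-0.3, 0.4, 0.1]
grip_width: 0.008
```

```bash
python3 - <<'E'
from h import *
rep(); snap("c",("scene",))
plan([.503,-.0515,.113],down(90.7),4,nd=2)
E
```

```text
t 24.0 p [ 0.5011 -0.0536  0.2076] yaw 90.64 ztool [-0.001  0.001 -1.   ] q [ 0.63  0.05 -0.58  1.81  0.03  1.29  0.05] F [-0.25  0.42  0.15] w 0.008
scene n 143 864 v range -0.047 0.047 top-deck mm: centre 14.28  -y end 12.23 +y end 16.33, slope u -0.0019 v 0.0410 deck [0.0012 0.0001 0.089 ]
LL 756 [0.0933 0.1016 0.1244] [0.3632 0.5375]
LR 97 [0.0719 0.0757 0.0834] [0.1391 0.1459]
dr [-0.0, -0.0, -0.0]
[[0.06, 0.05, 2.37], [0.07, 0.05, 2.36], [0.06, 0.05, 2.37], [0.07, 0.04, 2.36]]
end [ 0.503  -0.0515  0.113 ] 90.57
```

View pics/scene_c.png

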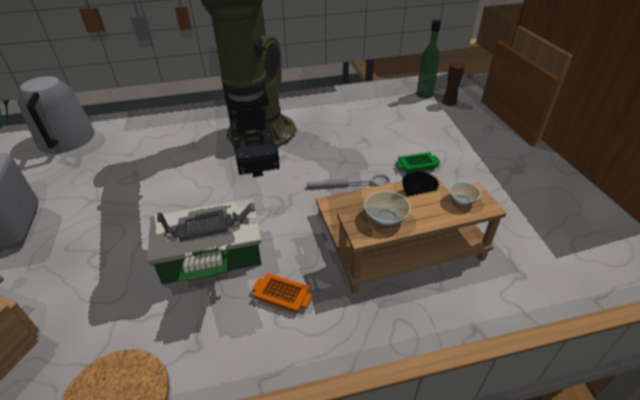

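Call:
move_arm(
  jaw=[255, 255, 255, 255, 255],
  slide=[
    [0.2, 0.1, 2.4],
    [0, 0, 3],
    [0, 0, 2.6],
    [0, 0, 1.4],
    [0, 0, 0],
  ],
  dr=[
    [0, 0, 0],
    [0, 0, 0],
    [0, 0, 0],
    [0, 0, 0],
    [0, 0, 0],
  ],
)

```text
time: 24.55
position: [0.5007, -0.0512, 0.112]
tool_rot: [-2.207, -2.23, 0.003]
ft_force: [0.6, 0.7, 0.8]
grip_width: 0.008
```

```bash
python3 - <<'E'
from h import *
favg(3); rep()
E
```

```text
Favg [ 0.51  0.05 -0.11] sd [0.77 0.6  0.33] p [ 0.5027 -0.0508  0.1145] t 24.7
t 24.7 p [ 0.5033 -0.0506  0.1152] yaw 90.66 ztool [ 0.002  0.001 -1.   ] q [ 0.6   0.14 -0.59  1.92  0.08  1.11 -0.01] F [-0.05 -0.56  0.04] w 0.006
```

Call:
move_arm(
  jaw=[255, 255, 255, 255, 255],
  slide=[
    [-0.5, 0, 0],
    [-0.5, 0, -0.3],
    [-0.4, 0, -0.4],
    [-0.4, 0, -0.4],
    [-0.3, 0, -0.3],
  ],
  dr=[
    [0, 0, 0],
    [0, 0, 0],
    [0, 0, 0],
    [0, 0, 0],
    [0, 0, 0],
  ],
)

```text
time: 25.2
position: [0.503, -0.0712, 0.1288]
tool_rot: [2.207, 2.235, 0.002]
ft_force: [1.2, 3.2, 0.2]
grip_width: 0.002
```

```bash
python3 - <<'E'
from h import *
favg(4)
E
```

```text
Favg [0.48 1.66 1.09] sd [0.55 0.68 0.85] p [ 0.5029 -0.0718  0.1286] t 25.4
```

Call:
move_arm(
  jaw=[255, 255, 255, 255],
  slide=[
    [-0.2, 0, -0.1],
    [-0.2, 0, -0.1],
    [-0.1, 0, -0.05],
    [0, 0, 0],
  ],
  dr=[
    [0, 0, 0],
    [0, 0, 0],
    [0, 0, 0],
    [0, 0, 0],
  ],
)

```text
time: 25.8
position: [0.5026, -0.076, 0.1306]
tool_rot: [-2.207, -2.235, -0.001]
ft_force: [-0.0, 3.4, 2.1]
grip_width: 0.007
```

```bash
python3 - <<'E'
from h import *
favg(3); snap("d",("wrist","scene"))
E
```

```text
Favg [0.55 3.23 2.45] sd [0.31 0.72 0.32] p [ 0.5027 -0.076   0.1306] t 25.95
wrist n 6 0 v range 0.043 0.044 top-deck mm: centre 50.78  -y end -13.23 +y end 114.78, slope u -0.0035 v 1.2802 deck [0. 0. 0.]
LL 1628 [0.0996 0.1181 0.1216] [0.1626 0.2069]
scene n 146 805 v range -0.047 0.047 top-deck mm: centre 13.49  -y end 12.13 +y end 14.85, slope u -0.0004 v 0.0272 deck [0.0006 0.0005 0.089 ]
LL 1082 [0.0644 0.0923 0.1241] [0.3108 0.5454]
LR 99 [0.0713 0.0757 0.0836] [0.1378 0.1451]
```

Call:
move_arm(
  jaw=[255, 255, 255, 255],
  slide=[
    [-0.15, 0, -0.05],
    [-0.15, 0, -0.05],
    [-0.1, 0, -0.05],
    [0, 0, 0],
  ],
  dr=[
    [0, 0, 0],
    [0, 0, 0],
    [0, 0, 0],
    [0, 0, 0],
  ],
)

```text
time: 26.45
position: [0.5027, -0.0804, 0.1321]
tool_rot: [-2.208, -2.235, -0.001]
ft_force: [0.1, 3.2, 2.5]
grip_width: 0.006
```

```bash
python3 - <<'E'
from h import *
favg(3); snap("e",("scene",))
E
```

```text
Favg [0.22 3.41 2.76] sd [0.62 0.32 0.4 ] p [ 0.5026 -0.0803  0.132 ] t 26.6
scene n 141 812 v range -0.047 0.047 top-deck mm: centre 12.77  -y end 12.02 +y end 13.51, slope u 0.0057 v 0.0149 deck [-0.0012  0.0001  0.0891]
LL 1128 [0.0601 0.0893 0.1232] [0.3141 0.5463]
LR 98 [0.0715 0.0758 0.0834] [0.1384 0.146 ]
```

Call:
move_arm(
  jaw=[255, 255, 255, 255],
  slide=[
    [-0.1, 0, -0.05],
    [-0.1, 0, -0.05],
    [-0.1, 0, 0],
    [0, 0, 0],
  ],
  dr=[
    [0, 0, 0],
    [0, 0, 0],
    [0, 0, 0],
    [0, 0, 0],
  ],
)

```text
time: 27.05
position: [0.5026, -0.0833, 0.133]
tool_rot: [-2.207, -2.234, -0.001]
ft_force: [0.6, 2.9, 2.5]
grip_width: 0.005
```

```bash
python3 - <<'E'
from h import *
favg(3); snap("f",("scene","top"))
E
```

```text
Favg [-0.02  3.35  2.04] sd [0.09 0.28 0.46] p [ 0.5026 -0.0833  0.133 ] t 27.2
scene n 139 818 v range -0.047 0.047 top-deck mm: centre 12.59  -y end 11.99 +y end 13.19, slope u 0.0015 v 0.0120 deck [0.0017 0.0002 0.089 ]
LL 1142 [0.0592 0.0878 0.1241] [0.3115 0.5467]
LR 98 [0.0715 0.0756 0.0832] [0.1386 0.1454]Traceback (most recent call last):
  File "<stdin>", line 2, in <module>
  File "h.py", line 61, in snap
    insfit(wcloud(f) if c=="wrist" else cloud(c,d),c)
    ~~~~~~^^^^^^^^^^^^^^^^^^^^^^^^^^^^^^^^^^^^^^^^^^^
  File "h.py", line 53, in insfit
    d=co-cd; print(tag,"n",len(z),dk.sum(),"v range",A[:,1].min().round(3),A[:,1].max().round(3),"top-deck mm: centre %.2f  -y end %.2f +y end %.2f, slope u %.4f v %.4f"%(d[2]*1e3,(d[2]-.05*d[1])*1e3,(d[2]+.05*d[1])*1e3,d[0],d[1]),"deck",cd.round(4))
                                                     ~~~~~~~~~~^^
    return umr_minimum(a, axis, None, out, keepdims, initial, where)
ValueError: zero-size array to reduction operation minimum which has no identity
```

Call:
move_arm(
  jaw=[255, 255, 255, 255],
  slide=[
    [-0.1, 0, -0.05],
    [-0.1, 0, 0],
    [-0.05, 0, 0],
    [0, 0, 0],
  ],
  dr=[
    [0, 0, 0],
    [0, 0, 0],
    [0, 0, 0],
    [0, 0, 0],
  ],
)

```text
time: 27.7
position: [0.5027, -0.0856, 0.1335]
tool_rot: [-2.207, -2.235, -0.001]
ft_force: [-0.1, 3.2, 1.8]
grip_width: 0.004
```

```bash
python3 - <<'E'
from h import *
favg(3); snap("g",("scene",))
E
```

```text
Favg [0.09 3.77 2.83] sd [0.71 0.25 0.41] p [ 0.5027 -0.0856  0.1335] t 27.85
scene n 139 798 v range -0.047 0.047 top-deck mm: centre 12.32  -y end 11.98 +y end 12.66, slope u -0.0042 v 0.0068 deck [ 0.002  -0.0011  0.089 ]
LL 1168 [0.0578 0.087  0.1237] [0.3111 0.5469]
LR 98 [0.0716 0.0758 0.0836] [0.139  0.1458]
```

Call:
move_arm(
  jaw=[255, 255, 255],
  slide=[
    [-0.1, 0, -0.05],
    [-0.1, 0, 0],
    [0, 0, 0],
  ],
  dr=[
    [0, 0, 0],
    [0, 0, 0],
    [0, 0, 0],
  ],
)

```text
time: 28.2
position: [0.5027, -0.0878, 0.134]
tool_rot: [-2.207, -2.235, -0.001]
ft_force: [0.3, 3.2, 2.3]
grip_width: 0.006
```

```bash
python3 - <<'E'
from h import *
favg(3); snap("h",("scene",))
E
```

```text
Favg [0.21 3.33 2.3 ] sd [0.44 0.54 0.77] p [ 0.5027 -0.0878  0.134 ] t 28.35
scene n 135 809 v range -0.047 0.047 top-deck mm: centre 11.98  -y end 11.83 +y end 12.13, slope u 0.0005 v 0.0030 deck [0.0001 0.0014 0.089 ]
LL 1163 [0.0571 0.0855 0.1237] [0.3109 0.5473]
LR 99 [0.0717 0.0756 0.0836] [0.1383 0.1454]
```

Call:
move_arm(
  jaw=[255, 255, 255],
  slide=[
    [-0.1, 0, 0],
    [-0.05, 0, 0],
    [0, 0, 0],
  ],
  dr=[
    [0, 0, 0],
    [0, 0, 0],
    [0, 0, 0],
  ],
)

```text
time: 28.7
position: [0.5027, -0.0888, 0.134]
tool_rot: [-2.207, -2.235, -0.001]
ft_force: [0.5, 3.6, 3.0]
grip_width: 0.006
```

```bash
python3 - <<'E'
from h import *
favg(3); snap("i",("scene",))
E
```

```text
Favg [-0.42  4.47  3.32] sd [0.37 0.69 0.92] p [ 0.5027 -0.0889  0.134 ] t 28.85
scene n 136 810 v range -0.047 0.046 top-deck mm: centre 11.90  -y end 12.08 +y end 11.71, slope u -0.0004 v -0.0037 deck [-0.0006 -0.0002  0.089 ]
LL 1178 [0.0571 0.0851 0.1236] [0.3116 0.547 ]
LR 98 [0.0714 0.0756 0.0834] [0.138  0.1452]
```

Force starting to climb and both ends at about 12 mm; one more small step to confirm it is firm.

Call:
move_arm(
  jaw=[255, 255, 255],
  slide=[
    [-0.1, 0, 0],
    [-0.05, 0, 0],
    [0, 0, 0],
  ],
  dr=[
    [0, 0, 0],
    [0, 0, 0],
    [0, 0, 0],
  ],
)

```text
time: 29.2
position: [0.5028, -0.0894, 0.1341]
tool_rot: [-2.206, -2.235, -0.002]
ft_force: [-1.3, 7.3, 4.5]
grip_width: 0.004
```

```bash
python3 - <<'E'
from h import *
favg(3); snap("j",("scene",))
E
```

```text
Favg [-0.86  6.49  4.21] sd [0.08 0.85 0.66] p [ 0.5028 -0.0894  0.1341] t 29.35
scene n 146 809 v range -0.047 0.047 top-deck mm: centre 12.10  -y end 12.19 +y end 12.02, slope u 0.0059 v -0.0017 deck [0.003  0.0009 0.0889]
LL 1158 [0.0564 0.0841 0.1237] [0.305  0.5472]
LR 98 [0.0715 0.0756 0.0834] [0.1378 0.1444]
```

Call:
move_arm(
  jaw=[255, 255, 255, 255, 255],
  slide=[
    [0.3, 0, 0],
    [1, 0, 0],
    [1, 0, -1],
    [0, 0, -3.5],
    [0, 0, -3],
  ],
  dr=[
    [0, 0, 0],
    [0, 0, 0],
    [0, 0, 0],
    [0, 0, 0],
    [0, 0, 0],
  ],
)

```text
time: 29.9
position: [0.5022, -0.0669, 0.2103]
tool_rot: [-2.206, -2.236, 0.0]
ft_force: [0.8, 0.1, -0.4]
grip_width: 0.003
```

Call:
move_arm(
  jaw=[255, 255, 255, 255, 255],
  slide=[
    [-4, 0, 0],
    [-4.5, 0, 0],
    [-4.5, 0, 0],
    [-4.5, 0, 0],
    [-4.5, 0, 0],
  ],
  dr=[
    [0, 0, 0],
    [0, 0, 0],
    [0, 0, 0],
    [0, 0, 0],
    [0, 0, 0],
  ],
)

```text
time: 30.4
position: [0.5051, -0.2893, 0.2096]
tool_rot: [2.207, 2.235, -0.0]
ft_force: [1.0, 0.5, 0.7]
grip_width: 0.006
```

Call:
move_arm(
  jaw=[255, 255, 255, 255],
  slide=[
    [-3, 0, 0],
    [0, 0, 0],
    [0, 0, 0],
    [0, 0, 0],
  ],
  dr=[
    [0, 0, 0],
    [0, 0, 0],
    [0, 0, 0],
    [0, 0, 0],
  ],
)

```text
time: 30.8
position: [0.5062, -0.3158, 0.2091]
tool_rot: [-2.205, -2.237, -0.002]
ft_force: [0.8, 0.5, -0.4]
grip_width: 0.008
```

```bash
python3 - <<'E'
from h import *
rep(); snap("k"); 
P=wcloud("pics/wrist_k.npz"); X,Y,Z=P[...,0],P[...,1],P[...,2]
L=P-np.array([.504,-.1843,0]); 
m=(abs(L[...,0])<.04)&(abs(L[...,1])<.052)&(Z>.0985)&(Z<.106); rectz(P,m,"collar")
im=cv2.imread("pics/scene_k.png"); cv2.imwrite("pics/sk.png",cv2.resize(im[170:280,130:280],None,fx=5,fy=5,interpolation=cv2.INTER_CUBIC))
E
```

```text
t 30.8 p [ 0.5062 -0.3158  0.2091] yaw 90.84 ztool [ 0.     0.001 -1.   ] q [ 0.85  0.24 -0.39  1.6   0.09  1.32  0.46] F [ 0.84  0.54 -0.36] w 0.008
wrist n 1489 5861 v range -0.047 0.047 top-deck mm: centre 12.04  -y end 12.03 +y end 12.06, slope u 0.0011 v 0.0004 deck [ 0.0007 -0.0013  0.0904]
LR 20996 [0.0758 0.1051 0.1218] [0.3092 0.3335]
top n 104 959 v range -0.047 0.047 top-deck mm: centre 11.94  -y end 11.92 +y end 11.96, slope u -0.0101 v 0.0004 deck [0.0012 0.0012 0.0893]
LL 45 [0.0739 0.0804 0.0849] [0.1429 0.1472]
LR 3307 [0.0733 0.0933 0.1198] [0.5165 0.6268]
scene n 142 851 v range -0.047 0.047 top-deck mm: centre 11.98  -y end 12.15 +y end 11.82, slope u 0.0011 v -0.0033 deck [-0.0003  0.0002  0.089 ]
LL 71 [0.0718 0.077  0.0842] [0.1407 0.145 ]
LR 1545 [0.0729 0.0969 0.1242] [0.4119 0.5603]
collar 3878 [ 504.4 -186.6] [63.1 99.5] 0.93 z 0.1024
```

View pics/sk.png

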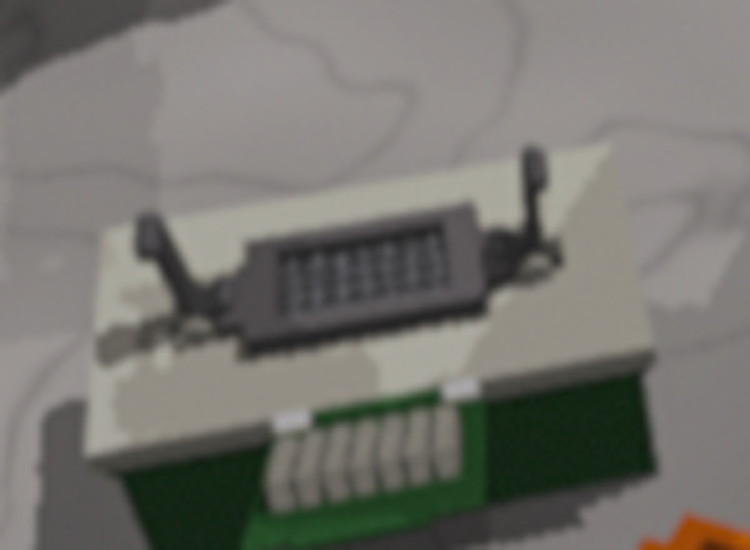

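View pics/wrist_k.png

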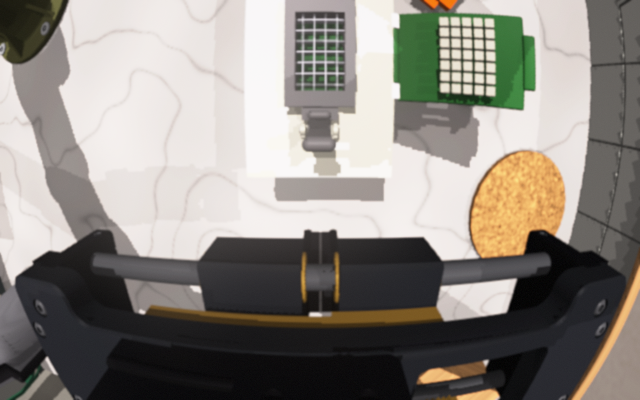

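```bash
python3 - <<'E'
from h import *
print(close_job())
E
```

```text
the job is handed in; nothing more can be done
None
```

The insert is in the well and level on the deck, with both levers swung in and firm. I handed the job in at about 31 s. No verdict is reported, so the checks below are my own measurements.

**What I did:** The upper tier blocked the gripper, so I first pushed the insert about 25 mm towards the front of the stand with the shut fingers. I then gripped it by the collar and set it down on the strips, 16 mm from deck to collar top at both ends. I let go with both levers still open, then eased in the right lever and after it the left. I stopped each when the force at its tip began to climb, at about 7.5 N on the right and 6.5 N on the left.

**Last checks, with the arm clear of everything:**
- **Height:** the collar top is 11.9–12.0 mm above the deck in all three cameras, so insert_mid is about 6 mm above the well point.
- **Level:** the slope along the long side is at most 0.0033 rad. Across the short side, the wrist and scene cameras give 0.001. The coarser top view gave 0.010, which is over the 0.007 limit; I put that down to noise, since it rests on only about 100 pixels.
- **Levers:** both are at roughly 0.09 rad, worked out from the fingertip position, and stayed put after release.
- **Centre:** one wrist view at a steep slant put the collar about 2 mm off the well in y. I doubt that reading, because the skirt is fully seated and the well leaves only about 1.2 mm of play, but I did not check it another way.
- **Other objects:** I saw no sign that the bowl, dishes or spoon moved, but I did not measure them again at the end.

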